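# Load the bench strop onto its ramp stand until the catches hold it

### The arm

A 6-joint arm with a two-finger parallel gripper is mounted at the origin on a cart in front of the work surface, level with it; the furniture and walls round the work are solid. World frame = base frame: x ahead of the robot, y to its left, z up, the work surface at z = 0. Lengths are in mm, angles in rad, forces in N, time in s.
With the tool pointing down it reaches from about 300 to 850 mm from the base axis. Payload 4.2 kg.
Tool frame: the origin (TCP) lies on the centre line of the jaws, within the pads' length; the fingertips stand 22 mm ahead of it and the grasp point (between the pads) lies 3 mm ahead of it (arm.tip_reach is the distance from the TCP to the fingertips, in mm); z points along the fingers, x is the direction in which the jaws open and shut, and the axes are right-handed (so a half turn about z gives the same grasp; the last joint's range is limited). The gripper opens to 91 mm and grips with 3 to 60 N. Pads are 32 mm wide; open, the fingers measure 118 mm over their backs; the gripper's body (76 mm by 178 mm) begins 60 mm behind the grasp point.
Start: joints at [-1.171, 0.32, 1.565, -0, 1.257, -0.02], TCP at [234.361, -525.086, 235.976] pointing down, gripper open.
Joint ranges: [-3.11, 3.11], [-0.84, 2.01], [0.21, 2.61], [-1.34, 4.49], [0.05, 2.63], [-2.56, 2.56]. Speed limits (rad/s): [2.57, 2.57, 3.14, 3.14, 3.14, 3.14].

### API

Orientations are given as a unit quaternion [w, x, y, z].
In Python, from rig import read_state, grab_frame, order, look_for, arm gives the robot as it stands. The module is installed in compiled form; this text tells all that it offers.
- The arm moves only by the tool play_rows, never from a script. Its argument "moves" is a list of rows, each an object with "offset": the shift along the tool's x, y, z in cm, a list of three; "delta_rot": the turn, a rotation vector about the tool's x, y, z in units of 10 degrees (1.0 is 10 degrees), a list of three. A call has 1 to 12 rows; each row shifts and turns the commanded pose from where the row before left it, along the tool's axes as they then stand; what a row does not reach is not made up. A row lasts 1/8 s, in which the tool goes at most 62.5 mm and 10.7 degrees, less where a joint would pass 70% of its speed; a pose out of reach is approached as far as the arm can. A call with a gripper value outside its range is refused whole. "grip" is the gripper's target within -1 to 1 (fully open at 1, half-way at 0, shut at -1), set as the call begins (left out, the last holds). The fingers move at their own pace and stop on an object; the grip force is fixed at half the most. Time passes only in rows, so rows that do not move let the fingers close. It gives the time, the measured TCP pose, the force and the opening at its end, in the units of the state.
- read_state(): the state, without advancing time (a new reading comes with each control period).
- grab_frame(name): name is "scene" or "top" or "wrist"; returns a dict with "frame" (480x640x3 uint8, red, green, blue), "depth" (480x640 float32, mm along the optical axis (not along the pixel's ray), 0 where there is no reading), "camera_matrix" (3x3 intrinsics, pixels), "D" ([k1, k2, p1, p2, k3] as OpenCV has them; the pictures are not rectified), "R" (3x3) and "t" (3): a world point X has camera coordinates R X + t; the wrist camera has in their place "mount" (4x4, takes a point from camera to tool coordinates, whose origin is the TCP and whose axes are the tool frame's). Camera axes: x right, y down, z forward; pixel columns grow to the right and rows downward; lengths in mm; the calibration is good to about 2 mm. A picture is of the moment at which its call begins: read the wrist's pose just before it.
- order.close_job(): hands the job in, once; it reports no verdict.
Trained networks look in a picture, given as the dict that the camera call returned (one of the last four; its "shot" number tells which), for a name from the list of things; names that differ only in an ending like _2 or _b are one class to them, and where a whole thing is asked for, a point or a joint stands for the part that bears it (a point fixed in the world has none). Each returns a list of dicts, best first, with "score" (0 to 1); they miss things now and then, are a little off and sometimes report something else, mostly with a low value. They report only what shows in the picture. A call takes as long as a camera call. They do not tell look-alikes from the thing itself.
- look_for(picture, query): "extent" ([left, top, right, bottom] in pixels, round what is visible of it).
The state is a dict: "clock": time; "qpos": joint angles; "dq": joint speeds; "joint_efforts": joint torques, N m; "ee_pos": TCP position; "tcp_rot": TCP orientation; "force": force on the tool from outside, world axes, zero at the start; "ft_torque": the same for the moment, N m; "grip_width": opening from 0.0 (shut) to 1.0 (fully open).
Only numpy, scipy, OpenCV 4.12 (cv2) and the standard library are available. Lean on these libraries where they do the work, as an engineer would, in place of code of your own. Each camera call takes 0.05 s, during which the arm holds its last target.

### The job

Get the strop ready for use: take the blue sanding block off the strop stand and lay it in the black tray, then set the strop, leather side up, on the foot of the ramp and push it up between the rails until it rests against the top stop and both sprung catches have come up behind it. Leave everything else on the table where it is.

Things in the scene. Friction and masses are not known exactly. Their poses are not given: they have to be found in the camera images.
- stand: Strop stand, fixed: beech ramp 335 long, 136 wide. Origin on the table under the middle of its low edge; x points level uphill, y left as one looks uphill, z up. The bed is one flat 8 degree slope, 8 above the table at the low edge. u = distance from the low edge along the slope. u 0 to 129: open foot, no rails. u 130 to 182: flared guides 12.5 high narrow to 105 apart.
- ramp_mouth (a point): Start of the channel (u = 182, on the bed, middle). From here to u = 316 the side rails stand 105 apart and brass keeper strips reach 8 inwards over the bed, undersides 12.5 above it, leaving 89 open between them (strip ends bent up from u = 162). So a strop can enter only by sliding up from the foot.
- ramp_stop (a point): Foot of the top stop (u = 316, on the bed, middle): black rubber face on a wooden bar 24 high across the bed.
- ramp_foot (a point): Where the strop's centre lies when it is set down on the foot (u = 78, middle, 14.5 off the bed): its upper end then lies at u = 148, between the flared guides, 14 short of the strips.
- ramp_home (a point): Where the strop's centre lies when the strop rests against the top stop (u = 246, middle, 14.5 off the bed), 168 up the slope from ramp_foot; its lower end is then at u = 176, just outside the strips.
- catch_left (a joint): Left sprung catch, rad: 0 = up, 6 proud of the bed; about 0.13 = pressed flush. Steel leaf 12 wide, 36 left of the middle, hinged at its low end (u = 129), rising uphill to a steep end at u = 174. A strop slides over it uphill (0.6 N presses it flush); once the strop's lower end has passed, it springs up behind it and stops it sliding back.
- catch_right (a joint): The same for the right sprung catch, 36 right of the bed's middle.
- strop_centre (a point): Centre of the loose bench strop, half-way up. 140 long (x axis), 29 high, about 0.35 kg: beech sole 140x100x10, on it a darker wooden body 56 wide up to 26, then a brown leather face 3 thick (z axis: up out of it). Both ends alike and flat. Grip it across the 56 wide body above the sole, whose flanges stand out 22 each side. Sole: 2.5 play each side in the channel.
- sanding_block_centre (a point): Centre of the blue sanding block, 85 (x axis) x 35 (y) x 28 (z). At the start it lies flat on the foot of the ramp, long side roughly up and down the slope, in the strop's way.
- tray_floor (a point): Middle of the inner floor of the black plastic tray, 3 above the table. The tray is fixed, 150 (x axis) x 188 (y axis) over the rim, 46 high, walls sloping outwards; flat floor about 92 (x) by 100 (y). (Beware of the fixed desk lamp on the left: its head hangs 354 above the table over x 460 to 510, y 350 to 550, world mm.)
- wax: Bystander, to be left alone: beeswax, a round amber cake 48 across, 16 high. Origin at the centre of its underside.
- cutter: Bystander, to be left alone: yellow rotary cutter lying flat, 45x167x24. Origin at the centre of its underside.
- weight: Bystander, to be left alone: brown leather-covered pattern weight, a 61 cube, 54 high. Origin at the centre of its underside.
- stitch_awl: Bystander, to be left alone: awl with a brown wooden handle lying flat, 27x135x20. Origin at the centre of its underside.
- groover: Bystander, to be left alone: red-handled groover lying flat, 23x123x17. Origin at the centre of its underside.
- snap_pot: Bystander, to be left alone: white lidded snap pot, 69 across, 31 high. Origin at the centre of its underside.
- pen_pink: Bystander, to be left alone: pink marker lying flat, 14x136x10. Origin at the centre of its underside.
Mind the look-alikes: they are no part of the job. Leave any turquoise look-alike of the part that bears sanding_block_centre alone.

How it is judged:
By the outcome, as a careful person would: the job done as asked, in the order asked, and still so for the second after the job is handed in, with the robot touching nothing.
It also fails if it takes over 72 s, if anything falls off the work surface, if the arm or the gripper's body presses on something with over 40 N, if the wrist force passes 120 N, or if a joint passes its speed limit or range.

## Working session

There is one attempt and no reset: what is moved stays moved. The work goes in short steps, Python scripts to look and compute and a tool call to move; the robot and the scene stay as the last step left them, time stands still between calls to the robot, and variables do not carry over. Pictures are saved under pics/ and viewed, and the job is handed in when it is done.

Besides the shell and the picture viewer there is one more tool, called as name(argument=value, ...) on one line, values as JSON. play_rows: Moves the arm, as the interface text tells. Its arguments: {"type":"object","properties":{"moves":{"type":"array"},"grip":{"type":"number"}},"required":["moves"]}

```bash
mkdir -p pics; ls; cat > h.py <<'E'
import numpy as np, cv2, json, pickle
from rig import read_state, grab_frame, order, look_for, arm
from scipy.spatial.transform import Rotation as Rn
def q2R(q): return Rn.from_quat([q[1],q[2],q[3],q[0]]).as_matrix()
def save(f,name): cv2.imwrite('pics/'+name,f['frame'][:,:,::-1])
def tcpT(s):
    T=np.eye(4);T[:3,:3]=q2R(s['tcp_rot']);T[:3,3]=s['ee_pos'];return T
def c2w(f,P,T=None):
    P=np.asarray(P,float)
    if 'R' in f: return (P-np.asarray(f['t']))@np.asarray(f['R'])
    M=T@np.asarray(f['mount']); return P@M[:3,:3].T+M[:3,3]
def pix(f,uv,depth,T=None):
    uv=np.asarray(uv,float).reshape(-1,1,2)
    n=cv2.undistortPoints(uv,np.asarray(f['camera_matrix'],float),np.asarray(f['D'],float)).reshape(-1,2)
    d=np.asarray(depth,float).reshape(-1,1)
    return c2w(f,np.hstack([n*d,d]),T)
def cloud(f,T=None):
    v,u=np.mgrid[0:480,0:640]
    P=pix(f,np.stack([u.ravel(),v.ravel()],1),f['depth'].ravel(),T)
    P=P.reshape(480,640,3); P[f['depth']<=0]=np.nan
    return P
E
python3 - <<'E'
from h import *
s=read_state();print({k:np.round(v,3).tolist() for k,v in s.items()})
for n in ['top','scene','wrist']:
    f=grab_frame(n);save(f,n+'0.png');pickle.dump((f,read_state()),open(n+'0.pkl','wb'))
    for q in ['stand','strop_centre','sanding_block_centre','tray_floor']:
        print(n,q,[(np.round(d['extent']).tolist(),round(d['score'],2)) for d in look_for(f,q)])
E
```

```text
pics
{'clock': 0.0, 'qpos': [-1.171, 0.32, 1.566, 0.0, 1.257, -0.02], 'dq': [0.001, 0.001, -0.001, 0.001, 0.0, 0.0], 'joint_efforts': [0.001, -41.246, -23.197, 0.073, 0.046, -0.0], 'ee_pos': [234.181, -524.637, 235.11], 'tcp_rot': [-0.0, 0.839, -0.544, -0.001], 'force': [0.046, 0.379, -0.674], 'ft_torque': [-0.029, 0.026, -0.037], 'grip_width': 0.999}
top stand [([279.0, 136.0, 376.0, 245.0], 0.81)]
top strop_centre [([418.0, 177.0, 458.0, 223.0], 0.56)]
top sanding_block_centre [([370.0, 174.0, 398.0, 195.0], 0.78), ([337.0, 207.0, 362.0, 234.0], 0.55)]
top tray_floor [([233.0, 249.0, 301.0, 319.0], 0.62)]
scene stand [([259.0, 378.0, 325.0, 421.0], 0.27)]
scene strop_centre [([427.0, 204.0, 483.0, 241.0], 0.72), ([339.0, 223.0, 350.0, 231.0], 0.34), ([229.0, 245.0, 248.0, 262.0], 0.31)]
scene sanding_block_centre [([381.0, 209.0, 407.0, 232.0], 0.88), ([352.0, 235.0, 386.0, 261.0], 0.61), ([272.0, 188.0, 401.0, 275.0], 0.15)]
scene tray_floor [([225.0, 287.0, 333.0, 359.0], 0.91)]
wrist stand []
wrist strop_centre [([247.0, 2.0, 269.0, 14.0], 0.6)]
wrist sanding_block_centre []
wrist tray_floor []
```

View pics/top0.png

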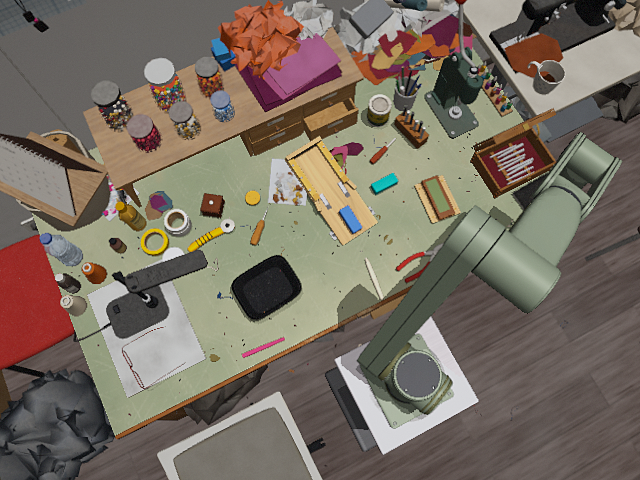

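View pics/scene0.png

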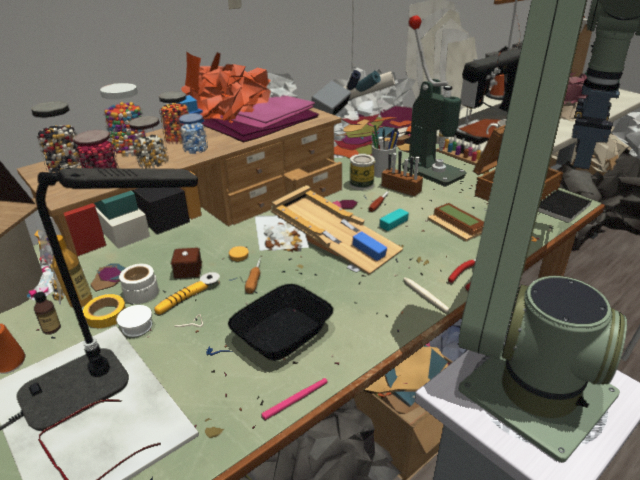

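```bash
python3 - <<'E'
from h import *
f,s=pickle.load(open('top0.pkl','rb'))
P=cloud(f)
def st(r):
    a=P[r[1]:r[3],r[0]:r[2]].reshape(-1,3);print(r,np.nanmedian(a,0).round(1),np.nanmin(a,0).round(1),np.nanmax(a,0).round(1))
for r in [(279,136,376,245),(418,177,458,223),(370,174,398,195),(337,207,362,234),(233,249,301,319)]: st(r)
print((f['depth']<=0).mean(), -f['R'].T@f['t'])
# zoom
c=f['frame'][120:330,220:480,::-1]; cv2.imwrite('pics/top0z.png',cv2.resize(c,None,fx=3,fy=2.8,interpolation=cv2.INTER_CUBIC)[:600,:800])
f,s=pickle.load(open('scene0.pkl','rb'));print(-f['R'].T@f['t'])
c=f['frame'][180:380,220:490,::-1]; cv2.imwrite('pics/scene0z.png',cv2.resize(c,None,fx=2.95,fy=2.95,interpolation=cv2.INTER_CUBIC))
f,s=pickle.load(open('wrist0.pkl','rb'));print(f['mount'],f['camera_matrix'])
E
```

```text
(279, 136, 376, 245) [627.3 -59.3  14.7] [ 403.2 -295.5  -15.4] [854.4 151.8  91.4]
(418, 177, 458, 223) [ 440.  -357.8   12.8] [ 349.9 -464.1  -13.2] [ 541.1 -270.7   42.9]
(370, 174, 398, 195) [ 562.  -233.8   17.1] [ 520.2 -296.3  -10.7] [ 620.8 -181.8   40.9]
(337, 207, 362, 234) [503.1 -72.3  26.5] [ 452.4 -130.8    0.9] [559.1 -24.7  58.6]
(233, 249, 301, 319) [440.9 241.1   4.8] [301.4 101.  -12.7] [590.4 376.7  59. ]
0.0037662760416666665 [  13.87168128  277.01224793 1749.02029106]
[-215.50151042  678.48077225  716.18562362]
[[ 9.99997509e-01 -2.15515384e-03 -5.81376826e-04  6.97829851e-01]
 [ 2.23121948e-03  9.57370827e-01  2.88853114e-01 -8.18435426e+01]
 [-6.59296847e-05 -2.88853692e-01  9.57373250e-01 -1.49304042e+02]
 [ 0.00000000e+00  0.00000000e+00  0.00000000e+00  1.00000000e+00]] [[393.47274022   0.         322.75892898]
 [  0.         393.47274022 243.20685298]
 [  0.           0.           1.        ]]
```

View pics/wrist0.png

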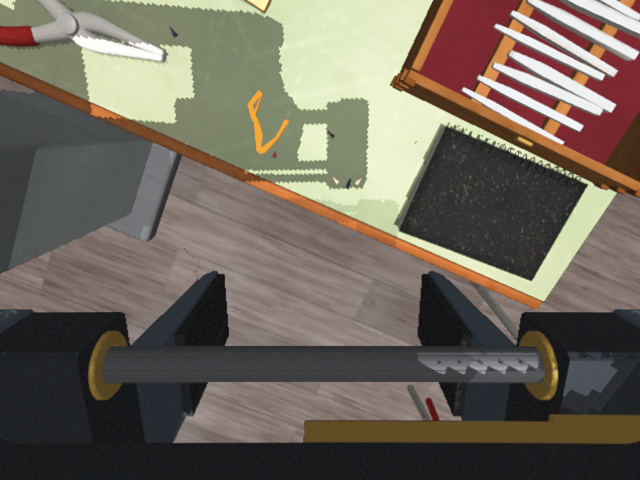

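View pics/top0z.png

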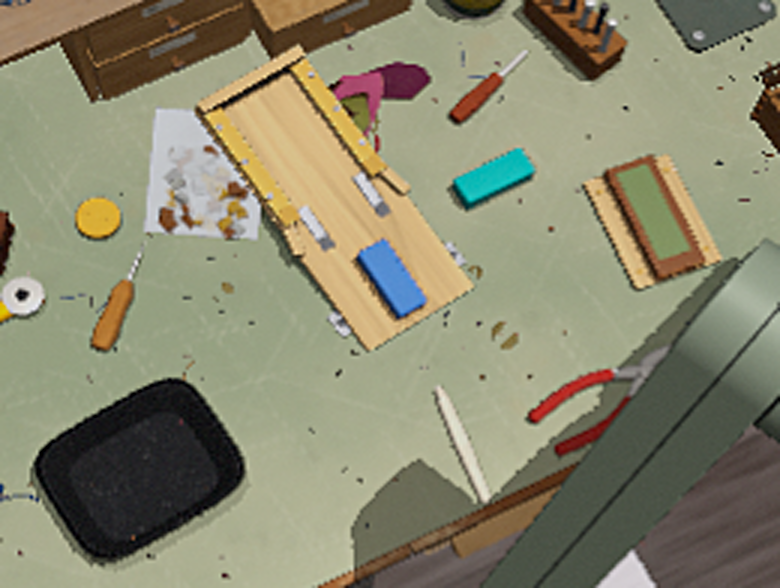

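View pics/scene0z.png

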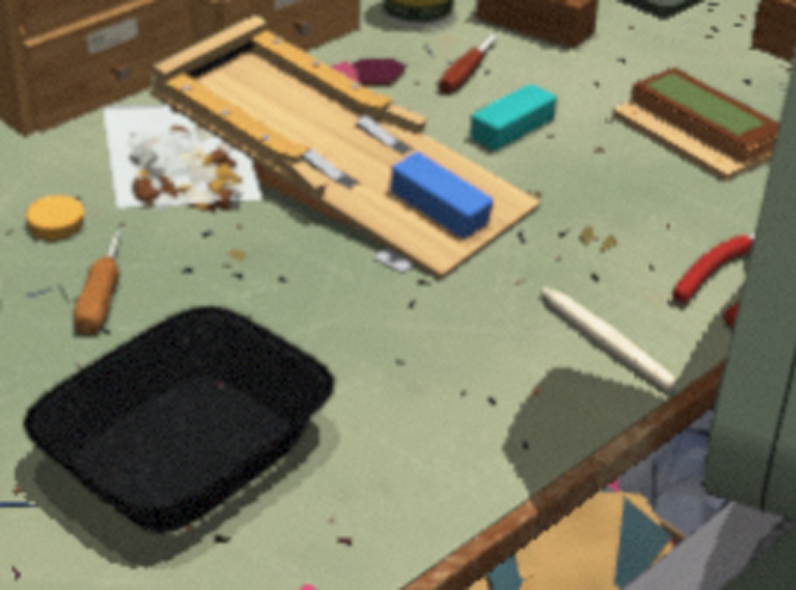

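```bash
cat >> h.py <<'E'
def onplane(f,uv,z,T=None):
    a=pix(f,uv,np.full(len(uv),500.),T); b=pix(f,uv,np.full(len(uv),1000.),T)
    k=(z-a[:,2])/(b[:,2]-a[:,2]); return a+(b-a)*k[:,None]
def maskrect(f,m,z,T=None):
    n,l,st,_=cv2.connectedComponentsWithStats(m.astype(np.uint8))
    i=1+np.argmax(st[1:,4]); c,_=cv2.findContours((l==i).astype(np.uint8),cv2.RETR_EXTERNAL,cv2.CHAIN_APPROX_NONE)
    W=onplane(f,c[0].reshape(-1,2),z,T)[:,:2].astype(np.float32)
    return cv2.minAreaRect(W), st[i]
E
python3 - <<'E'
from h import *
f,s=pickle.load(open('top0.pkl','rb'))
P=cloud(f)
hsv=cv2.cvtColor(f['frame'],cv2.COLOR_RGB2HSV)
m=(hsv[...,0]>103)&(hsv[...,0]<118)&(hsv[...,1]>130); z=np.zeros_like(m);z[200:240,330:370]=1;m&=z
print('block',maskrect(f,m,40))
m=(hsv[...,2]<60); z=np.zeros_like(m);z[240:330,225:310]=1;m&=z
print('tray',maskrect(f,m,46))
print('stand low', onplane(f,[(343.7,245),(378,222.5)],8).round(1))
print('stand top', onplane(f,[(285.7,158.6),(320,137)],75).round(1))
zx=lambda p:(220+p[0]/3,120+p[1]/2.8)
print('strop sole', onplane(f,[zx(p) for p in [(584,185),(637,290),(720,262),(668,155)]],10).round(1))
print('strop body', onplane(f,[zx(p) for p in [(606,167),(655,280),(706,258),(655,155)]],29).round(1))
E
```

```text
block (((500.937255859375, -76.0020751953125), (84.87737274169922, 36.47449493408203), 3.826362371444702), array([339, 206,  23,  28, 304], dtype=int32))
tray (((423.72491455078125, 247.07244873046875), (148.96868896484375, 186.0400390625), 5.720640659332275), array([ 231,  255,   70,   66, 2905], dtype=int32))
stand low [[ 443.5  -25.7    8. ]
 [ 460.1 -156.6    8. ]]
stand top [[ 761.1   17.    75. ]
 [ 779.7 -113.6   75. ]]
strop sole [[ 514.8 -321.4   10. ]
 [ 378.7 -307.6   10. ]
 [ 367.7 -403.4   10. ]
 [ 506.3 -421.7   10. ]]
strop body [[ 518.  -347.    29. ]
 [ 376.4 -324.    29. ]
 [ 374.6 -385.3   29. ]
 [ 507.2 -401.5   29. ]]
```

```bash
cat >> h.py <<'E'
def Rtool(xyaw,tilt=0):
    # tool pointing down, tool x at yaw (deg); tilt about tool x (deg)
    a=np.radians(xyaw); x=np.array([np.cos(a),np.sin(a),0]); z=np.array([0,0,-1.]); y=np.cross(z,x)
    return np.stack([x,y,z],1)@Rn.from_rotvec([np.radians(tilt),0,0]).as_matrix()
def plan(p,R,N=None,pos=None,R0=None):
    s=read_state()
    p0=np.array(s['ee_pos']) if pos is None else np.array(pos); R0=q2R(s['tcp_rot']) if R0 is None else R0
    rv=Rn.from_matrix(R0.T@R).as_rotvec(); D=np.asarray(p,float)-p0
    if N is None: N=int(max(np.ceil(np.linalg.norm(D)/55),np.ceil(np.degrees(np.linalg.norm(rv))/9),1))
    S=sum(R0@Rn.from_rotvec(rv*i/N).as_matrix() for i in range(N))
    v=np.linalg.solve(S,D)
    print('N',N,'offset_cm',np.round(v/10,3).tolist(),'rot',np.round(np.degrees(rv)/N/10,3).tolist())
def st():
    s=read_state(); R=q2R(s['tcp_rot'])
    print('t',round(s['clock'],2),'pos',np.round(s['ee_pos'],1),'xyaw',round(np.degrees(np.arctan2(R[1,0],R[0,0])),2),'ztool',R[:,2].round(4),'F',np.round(s['force'],2),'T',np.round(s['ft_torque'],2),'w',round(s['grip_width']*91,1),'q',np.round(s['qpos'],2))
    return s
E
python3 -c "
from h import *
st();plan([440,-85,330],Rtool(-82.6),11)"
```

```text
t 0.75 pos [ 234.3 -525.1  236. ] xyaw -65.95 ztool [ 0.e+00 -1.e-04 -1.e+00] F [-0.72  1.   -0.06] T [ 0.03 -0.06  0.03] w 90.8 q [-1.17  0.32  1.56 -0.    1.26 -0.02]
N 11 offset_cm [-3.317, -2.938, -0.855] rot [-0.0, -0.0, 0.151]
```

play_rows(moves=[{"offset": [-3.32,-2.94,-0.85],"delta_rot": [0,0,0.15]},{"offset": [-3.32,-2.94,-0.85],"delta_rot": [0,0,0.15]},{"offset": [-3.32,-2.94,-0.85],"delta_rot": [0,0,0.15]},{"offset": [-3.32,-2.94,-0.85],"delta_rot": [0,0,0.15]},{"offset": [-3.32,-2.94,-0.85],"delta_rot": [0,0,0.15]},{"offset": [-3.32,-2.94,-0.85],"delta_rot": [0,0,0.15]},{"offset": [-3.32,-2.94,-0.85],"delta_rot": [0,0,0.15]},{"offset": [-3.32,-2.94,-0.85],"delta_rot": [0,0,0.15]},{"offset": [-3.32,-2.94,-0.85],"delta_rot": [0,0,0.15]},{"offset": [-3.32,-2.94,-0.85],"delta_rot": [0,0,0.15]},{"offset": [-3.32,-2.94,-0.85],"delta_rot": [0,0,0.15]},{"offset": [0,0,0],"delta_rot": [0,0,0]}], grip=1)

```text
clock: 2.25
ee_pos: [440.9, -82.5, 329.9]
tcp_rot: [-0.001, 0.754, -0.657, 0.001]
force: [-1.5, -0.2, 0.3]
grip_width: 1.003
```

```bash
python3 - <<'E'
from h import *
s=st()
f=grab_frame('wrist');save(f,'w1.png');pickle.dump((f,s),open('w1.pkl','wb'))
E
```

```text
t 2.25 pos [440.9 -82.5 329.9] xyaw -82.19 ztool [ 1.5e-03  1.0e-04 -1.0e+00] F [-1.51 -0.16  0.32] T [-0.    0.04 -0.02] w 91.3 q [-0.21  0.07  1.65  0.    1.42  1.22]
```

View pics/w1.png

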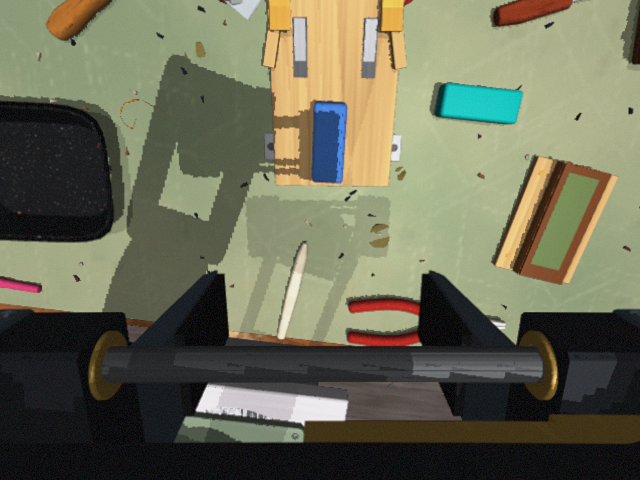

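```bash
python3 - <<'E'
from h import *
f,s=pickle.load(open('w1.pkl','rb')); T=tcpT(s); P=cloud(f,T)
hsv=cv2.cvtColor(f['frame'],cv2.COLOR_RGB2HSV)
m=(hsv[...,0]>103)&(hsv[...,0]<118)&(hsv[...,1]>130); z=np.zeros_like(m);z[95:190,300:355]=1;m&=z
a=P[m];print('blk pts',m.sum(),np.nanpercentile(a,[2,50,98],axis=0).round(1))
print('block rect @43',maskrect(f,m,43,T)[0])
# table z check
for u,v in [(230,40),(440,180),(550,130),(230,260)]: print(P[v-3:v+4,u-3:u+4].reshape(-1,3).mean(0).round(1))
# bed plane
msk=np.zeros((480,640),np.uint8); cv2.fillPoly(msk,[np.array([(282,180),(305,180),(305,90),(283,90)])],1);cv2.fillPoly(msk,[np.array([(352,180),(382,180),(384,90),(352,90)])],1)
cv2.fillPoly(msk,[np.array([(312,90),(356,90),(354,20),(312,20)])],1)
b=P[msk>0]; b=b[~np.isnan(b[:,0])]
A=np.c_[b[:,:2],np.ones(len(b))]; c,r,_,_=np.linalg.lstsq(A,b[:,2],rcond=None)
print('bed plane',c.round(4),'slope',np.degrees(np.arctan(np.hypot(c[0],c[1]))),'yaw',np.degrees(np.arctan2(c[1],c[0])),'rms',np.sqrt(r/len(b)))
print('low corners',onplane(f,[(275,185.5),(391.5,185.5)],8,T).round(1))
# zoom
cv2.imwrite('pics/w1a.png',cv2.resize(f['frame'][0:200,250:420,::-1],None,fx=3,fy=3,interpolation=cv2.INTER_CUBIC))
cv2.imwrite('pics/w1b.png',cv2.resize(f['frame'][140:300,480:640,::-1],None,fx=3.6,fy=3.6,interpolation=cv2.INTER_CUBIC))
E
```

```text
blk pts 2441 [[465.1 -97.7  38.1]
 [507.1 -80.6  44.4]
 [544.  -63.5  49.6]]
block rect @43 ((504.6608581542969, -80.57572174072266), (82.78630828857422, 33.69193649291992), 4.896198272705078)
[5.965e+02 4.040e+01 4.000e-01]
[nan nan nan]
[ 551.2 -335.     0.7]
[341.4  23.8   0.6]
bed plane [ 1.37400e-01  1.71000e-02 -5.21694e+01] slope 7.883035138644888 yaw 7.10070570485202 rms [0.88101924]
low corners [[ 445.7  -24.8    8. ]
 [ 464.4 -163.     8. ]]
```

View pics/w1a.png

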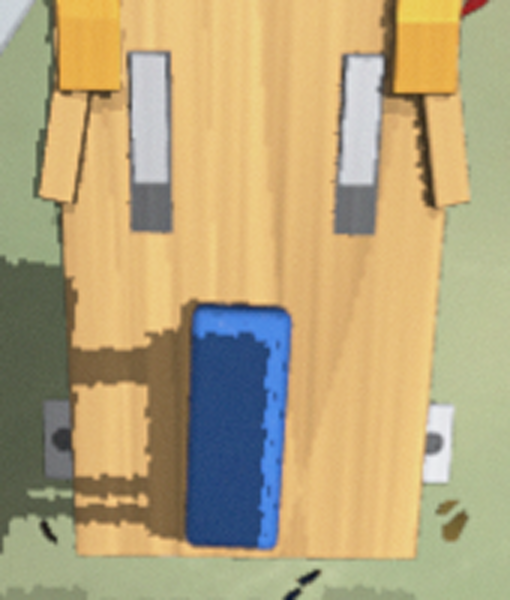

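View pics/w1b.png

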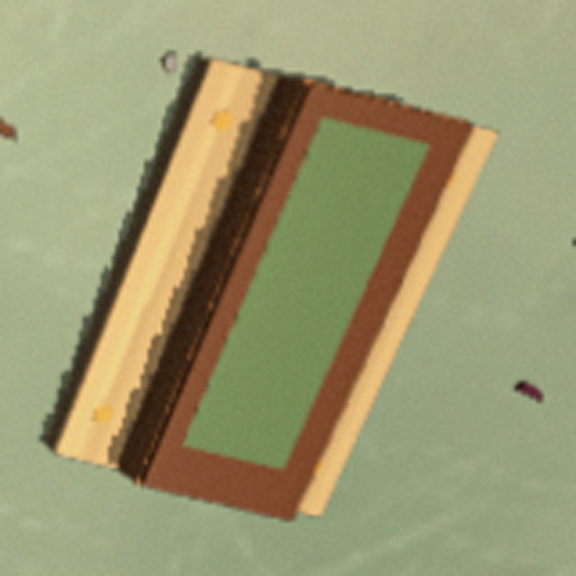

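```bash
python3 -c "
from h import *
R=Rtool(-85.1,8); p=np.array([503,-80.8,41.5]); q=p-R[:,2]*60
plan(q,R,6);plan(p,R,3,pos=q,R0=R)"
```

```text
N 6 offset_cm [0.061, -0.689, 3.859] rot [0.133, 0.003, 0.047]
N 3 offset_cm [0.0, -0.0, 2.0] rot [0.0, 0.0, 0.0]
```

play_rows(moves=[{"offset": [0.06,-0.69,3.86],"delta_rot": [0.133,0,0.047]},{"offset": [0.06,-0.69,3.86],"delta_rot": [0.133,0,0.047]},{"offset": [0.06,-0.69,3.86],"delta_rot": [0.133,0,0.047]},{"offset": [0.06,-0.69,3.86],"delta_rot": [0.133,0,0.047]},{"offset": [0.06,-0.69,3.86],"delta_rot": [0.133,0,0.047]},{"offset": [0.06,-0.69,3.86],"delta_rot": [0.133,0,0.047]},{"offset": [0,0,0],"delta_rot": [0,0,0]}])

```text
clock: 3.18
ee_pos: [491.7, -82.5, 98.4]
tcp_rot: [-0.05, 0.734, -0.676, 0.043]
force: [0.3, 0.8, 0.4]
grip_width: 1.001
```

```bash
python3 - <<'E'
from h import *
s=st()
f=grab_frame('wrist');save(f,'w2.png');pickle.dump((f,s),open('w2.pkl','wb'))
R=Rtool(-85.1,8); p=np.array([503,-80.8,41.5]);plan(p,R,3)
T=tcpT(s);hsv=cv2.cvtColor(f['frame'],cv2.COLOR_RGB2HSV)
m=(hsv[...,0]>103)&(hsv[...,0]<118)&(hsv[...,1]>130)
print('block rect @43',maskrect(f,m,43,T)); print(np.nanmedian(cloud(f,T)[m],0))
E
```

```text
t 3.17 pos [491.7 -82.5  98.4] xyaw -85.33 ztool [ 0.1309  0.0157 -0.9913] F [0.35 0.76 0.41] T [0.03 0.16 0.02] w 91.1 q [-0.22  0.29  2.02  0.07  0.71  1.22]
N 3 offset_cm [-0.03, -0.061, 1.986] rot [0.007, 0.006, -0.008]
block rect @43 (((506.4767150878906, -80.7137680053711), (83.41169738769531, 34.42266082763672), 5.234921455383301), array([ 289,  189,   64,  148, 8809], dtype=int32))
[507.66074079 -80.36716679  44.57409748]
```

View pics/w2.png

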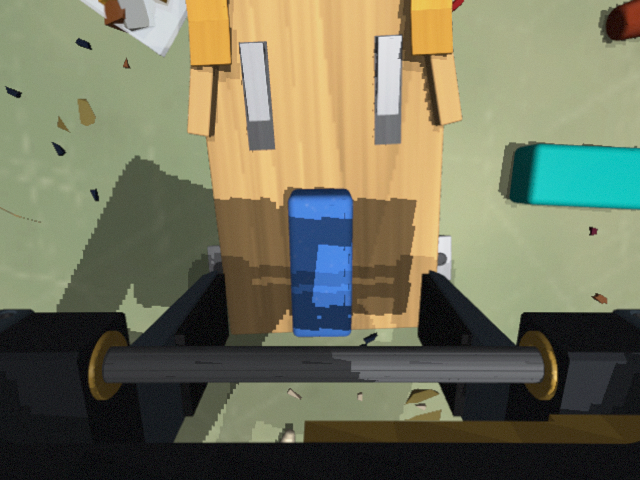

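play_rows(moves=[{"offset": [-0.03,-0.1,1.98],"delta_rot": [0,0,0]},{"offset": [-0.03,-0.1,1.98],"delta_rot": [0,0,0]},{"offset": [-0.03,-0.1,1.98],"delta_rot": [0,0,0]},{"offset": [0,0,0],"delta_rot": [0,0,0]}])

```text
clock: 3.72
ee_pos: [505.6, -80.3, 43.2]
tcp_rot: [-0.052, 0.734, -0.676, 0.046]
force: [0.1, 0.7, 1.2]
grip_width: 1.0
```

play_rows(moves=[{"offset": [0,0,0],"delta_rot": [0,0,0]},{"offset": [0,0,0],"delta_rot": [0,0,0]},{"offset": [0,0,0],"delta_rot": [0,0,0]},{"offset": [0,0,0],"delta_rot": [0,0,0]},{"offset": [0,0,0],"delta_rot": [0,0,0]}], grip=-1)

```text
clock: 4.35
ee_pos: [505.5, -79.8, 42.5]
tcp_rot: [-0.052, 0.734, -0.676, 0.046]
force: [0.1, 0.3, -0.1]
grip_width: 0.486
```

```bash
python3 -c "
from h import *
s=st()"
```

```text
t 4.35 pos [505.5 -79.8  42.5] xyaw -85.26 ztool [ 0.138   0.0148 -0.9903] F [ 0.09  0.29 -0.14] T [0.01 0.1  0.04] w 44.2 q [-0.21  0.38  2.06  0.08  0.57  1.22]
```

```bash
python3 -c "
from h import *
s=read_state();R0=q2R(s['tcp_rot']);p0=np.array(s['ee_pos'])
R=Rtool(5.7,0);q=p0+[0,0,85]
plan(q,R0,2)
plan([426,243,130],R,11,pos=q,R0=R0)"
```

```text
N 2 offset_cm [-0.014, -0.59, -4.209] rot [0.0, 0.0, 0.0]
N 11 offset_cm [-2.841, -1.796, 0.065] rot [-0.058, -0.056, -0.826]
```

play_rows(moves=[{"offset": [0,0,0],"delta_rot": [0,0,0]},{"offset": [0,0,0],"delta_rot": [0,0,0]},{"offset": [0,0,0],"delta_rot": [0,0,0]},{"offset": [0,-0.15,-1.0],"delta_rot": [0,0,0]},{"offset": [0,-0.5,-3.7],"delta_rot": [0,0,0]},{"offset": [0,-0.5,-3.7],"delta_rot": [0,0,0]}])

```text
clock: 5.1
ee_pos: [505.0, -80.1, 128.5]
tcp_rot: [-0.052, 0.734, -0.676, 0.046]
force: [-0.2, 0.8, -1.9]
grip_width: 0.38
```

play_rows(moves=[{"offset": [-2.84,-1.8,0.06],"delta_rot": [-0.058,-0.056,-0.826]},{"offset": [-2.84,-1.8,0.06],"delta_rot": [-0.058,-0.056,-0.826]},{"offset": [-2.84,-1.8,0.06],"delta_rot": [-0.058,-0.056,-0.826]},{"offset": [-2.84,-1.8,0.06],"delta_rot": [-0.058,-0.056,-0.826]},{"offset": [-2.84,-1.8,0.06],"delta_rot": [-0.058,-0.056,-0.826]},{"offset": [-2.84,-1.8,0.06],"delta_rot": [-0.058,-0.056,-0.826]},{"offset": [-2.84,-1.8,0.06],"delta_rot": [-0.058,-0.056,-0.826]},{"offset": [-2.84,-1.8,0.06],"delta_rot": [-0.058,-0.056,-0.826]},{"offset": [-2.84,-1.8,0.06],"delta_rot": [-0.058,-0.056,-0.826]},{"offset": [-2.84,-1.8,0.06],"delta_rot": [-0.058,-0.056,-0.826]},{"offset": [-2.84,-1.8,0.06],"delta_rot": [-0.058,-0.056,-0.826]},{"offset": [0,0,0],"delta_rot": [0,0,0]}])

```text
clock: 6.6
ee_pos: [424.6, 243.7, 130.7]
tcp_rot: [0.0, 0.999, 0.051, -0.0]
force: [0.7, -0.0, -0.3]
grip_width: 0.385
```

```bash
python3 - <<'E'
from h import *
s=st()
f=grab_frame('wrist');save(f,'w3.png');pickle.dump((f,s),open('w3.pkl','wb'))
E
```

```text
t 6.6 pos [424.6 243.7 130.7] xyaw 5.89 ztool [-0.e+00 -3.e-04 -1.e+00] F [ 0.72 -0.01 -0.31] T [-0.04 -0.15 -0.03] w 35.0 q [ 0.5   0.28  1.91 -0.    0.95  0.4 ]
```

View pics/w3.png

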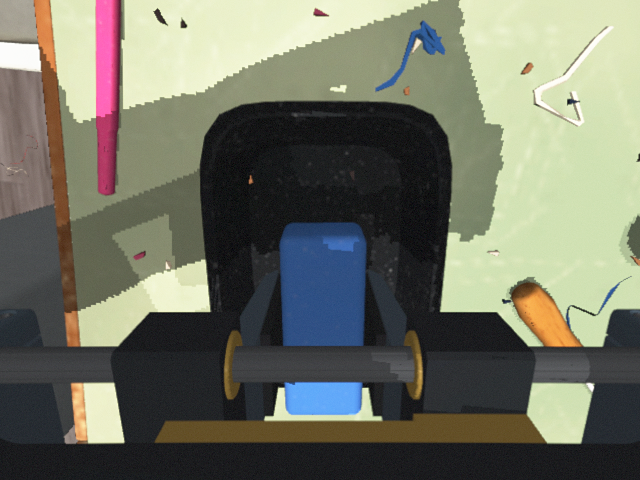

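```bash
python3 - <<'E'
from h import *
f,s=pickle.load(open('w3.pkl','rb'));T=tcpT(s)
w=onplane(f,[(328,102),(202,190),(451,190),(325,222),(285,240),(365,240)],46,T);print(w.round(1))
c=w[0]; d=np.array([np.sin(np.radians(-5.9)),np.cos(np.radians(5.9))])
print('far-rim centre',(w[0][:2]-94*d), 'mid lr',((w[1]+w[2])/2).round(1))
E
```

```text
[[418.  336.7  46. ]
 [348.4 280.   46. ]
 [496.  294.9  46. ]
 [423.4 267.9  46. ]
 [399.9 254.   46. ]
 [449.2 259.   46. ]]
far-rim centre [427.64752327 243.2227186 ] mid lr [422.2 287.5  46. ]
```

play_rows(moves=[{"offset": [0.15,0,3.5],"delta_rot": [0,0,0]},{"offset": [0.15,0,3.5],"delta_rot": [0,0,0]},{"offset": [0,0,2.2],"delta_rot": [0,0,0]},{"offset": [0,0,0.8],"delta_rot": [0,0,0]},{"offset": [0,0,0],"delta_rot": [0,0,0]}])

```text
clock: 7.28
ee_pos: [430.1, 242.9, 30.6]
tcp_rot: [-0.0, 0.999, 0.049, 0.001]
force: [-0.1, 0.5, -1.1]
grip_width: 0.388
```

```bash
python3 -c "
from h import *
s=st()"
```

```text
t 7.28 pos [430.1 242.9  30.6] xyaw 5.66 ztool [ 1.3e-03  1.0e-04 -1.0e+00] F [-0.15  0.55 -1.12] T [-0.01 -0.11  0.01] w 35.3 q [ 0.49  0.43  2.02 -0.    0.7   0.39]
```

play_rows(moves=[{"offset": [0,0,0.05],"delta_rot": [0,0,0]},{"offset": [0,0,0],"delta_rot": [0,0,0]},{"offset": [0,0,0],"delta_rot": [0,0,0]},{"offset": [0,0,-0.8],"delta_rot": [0,0,0]},{"offset": [0,0,-4.5],"delta_rot": [0,0,0]},{"offset": [0,0,-4.7],"delta_rot": [0,0,0]},{"offset": [0,0,0],"delta_rot": [0,0,0]}], grip=0.32)

```text
clock: 8.15
ee_pos: [431.3, 244.4, 133.8]
tcp_rot: [-0.002, 0.999, 0.05, 0.004]
force: [0.3, -0.0, -0.4]
grip_width: 0.662
```

```bash
python3 - <<'E'
from h import *
s=st()
f=grab_frame('wrist');save(f,'w4.png');pickle.dump((f,s),open('w4.pkl','wb'))
E
```

```text
t 8.15 pos [431.3 244.4 133.8] xyaw 5.75 ztool [ 0.0084  0.0041 -1.    ] F [ 0.32 -0.04 -0.36] T [-0.05 -0.14  0.03] w 60.2 q [ 0.49  0.28  1.9  -0.    0.95  0.39]
```

View pics/w4.png

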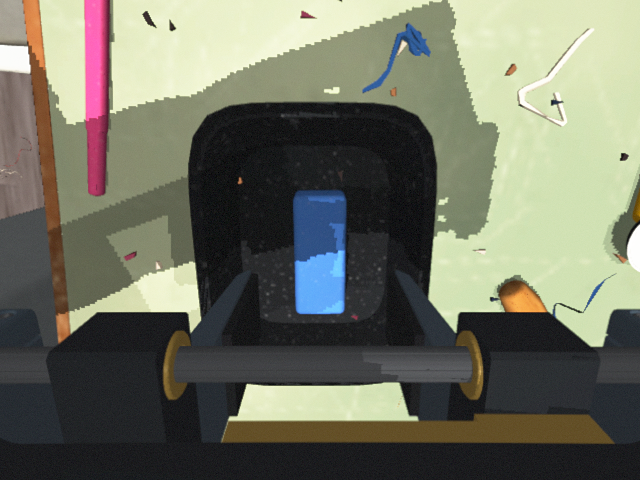

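```bash
python3 -c "
from h import *
s=read_state();plan([490,-150,310],Rtool(-82.6),12)"
```

```text
N 12 offset_cm [2.525, 2.662, -1.483] rot [-0.002, -0.001, 0.736]
```

play_rows(moves=[{"offset": [2.52,2.66,-1.48],"delta_rot": [0,0,0.736]},{"offset": [2.52,2.66,-1.48],"delta_rot": [0,0,0.736]},{"offset": [2.52,2.66,-1.48],"delta_rot": [0,0,0.736]},{"offset": [2.52,2.66,-1.48],"delta_rot": [0,0,0.736]},{"offset": [2.52,2.66,-1.48],"delta_rot": [0,0,0.736]},{"offset": [2.52,2.66,-1.48],"delta_rot": [0,0,0.736]},{"offset": [2.52,2.66,-1.48],"delta_rot": [0,0,0.736]},{"offset": [2.52,2.66,-1.48],"delta_rot": [0,0,0.736]},{"offset": [2.52,2.66,-1.48],"delta_rot": [0,0,0.736]},{"offset": [2.52,2.66,-1.48],"delta_rot": [0,0,0.736]},{"offset": [2.52,2.66,-1.48],"delta_rot": [0,0,0.736]},{"offset": [2.52,2.66,-1.48],"delta_rot": [0,0,0.736]}], grip=1)

```text
clock: 9.7
ee_pos: [488.3, -150.9, 306.3]
tcp_rot: [0.001, 0.75, -0.661, -0.001]
force: [-0.5, -0.2, -0.5]
grip_width: 1.001
```

play_rows(moves=[{"offset": [0,0,0],"delta_rot": [0,0,0]},{"offset": [0,0,0],"delta_rot": [0,0,0]}])

```text
clock: 9.95
ee_pos: [489.0, -149.5, 306.3]
tcp_rot: [0.0, 0.752, -0.66, -0.001]
force: [0.9, 0.4, -0.3]
grip_width: 1.001
```

```bash
python3 - <<'E'
from h import *
s=st()
f=grab_frame('wrist');save(f,'w5.png');pickle.dump((f,s),open('w5.pkl','wb'))
E
```

```text
t 9.95 pos [ 489.  -149.5  306.3] xyaw -82.54 ztool [-0.0017  0.001  -1.    ] F [ 0.94  0.38 -0.32] T [0.06 0.01 0.02] w 91.1 q [-0.32  0.18  1.58  0.    1.39  1.12]
```

View pics/w5.png

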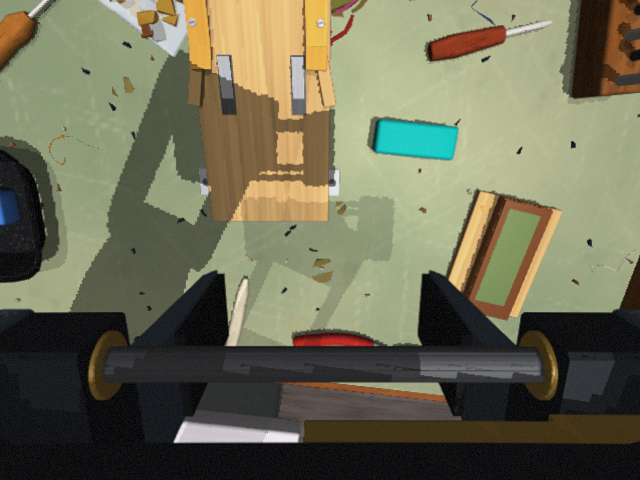

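```bash
python3 - <<'E'
from h import *
f,s=pickle.load(open('w5.pkl','rb'))
cv2.imwrite('pics/w5a.png',cv2.resize(f['frame'][40:230,180:350,::-1],None,fx=3.1,fy=3.1,interpolation=cv2.INTER_CUBIC))
cv2.imwrite('pics/w5b.png',cv2.resize(f['frame'][180:330,440:570,::-1],None,fx=4,fy=4,interpolation=cv2.INTER_CUBIC))
E
```

```text
(no output)
```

View pics/w5a.png

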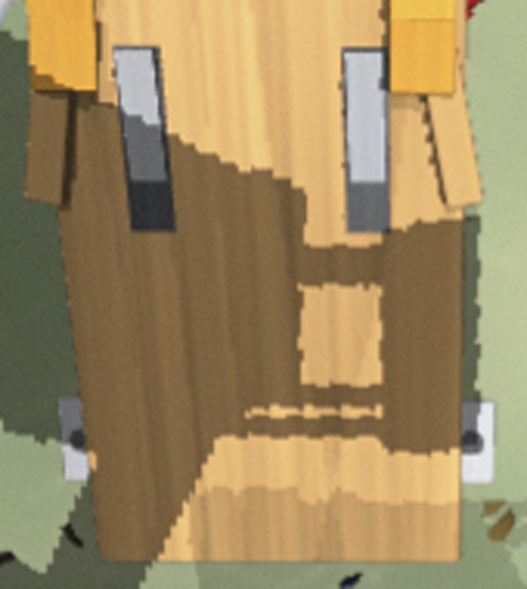

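View pics/w5b.png

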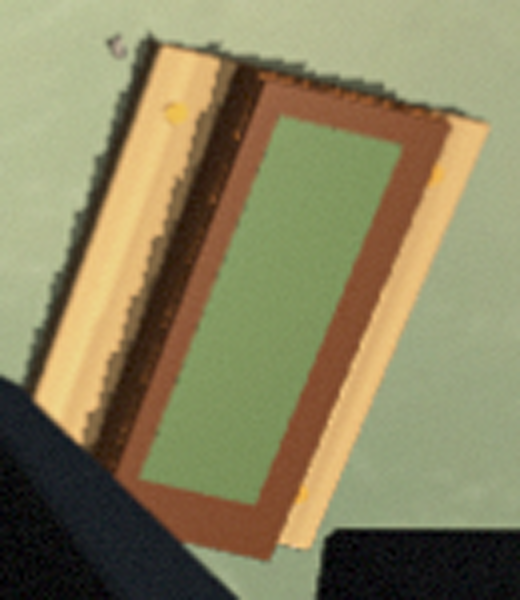

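```bash
cat > fit.py <<'E'
from h import *
from scipy.optimize import least_squares
def proj(f,T,W):
    M=T@np.asarray(f['mount']); Rc=M[:3,:3].T
    rv,_=cv2.Rodrigues(Rc); tv=-Rc@M[:3,3]
    p,_=cv2.projectPoints(np.asarray(W,float),rv,tv,np.asarray(f['camera_matrix'],float),np.asarray(f['D'],float)); return p.reshape(-1,2)
S8,C8=np.sin(np.radians(8)),np.cos(np.radians(8))
def stand2w(st,P): # P: u,y,h ; st: x,y,yaw(rad)
    P=np.asarray(P,float); X=P[:,0]*C8-P[:,2]*S8; Z=8+P[:,0]*S8+P[:,2]*C8; c,s=np.cos(st[2]),np.sin(st[2])
    return np.c_[st[0]+c*X-s*P[:,1], st[1]+s*X+c*P[:,1], Z]
def obj2w(o,P):
    P=np.asarray(P,float);c,s=np.cos(o[2]),np.sin(o[2]); return np.c_[o[0]+c*P[:,0]-s*P[:,1],o[1]+s*P[:,0]+c*P[:,1],P[:,2]]
def fit(fn,x0,views):
    def r(x): return np.concatenate([(proj(f,T,fn(x,P))-np.asarray(px)).ravel() for f,T,P,px in views])
    o=least_squares(r,x0,loss='soft_l1'); return o.x,r(o.x).reshape(-1,2)
E
python3 - <<'E'
from fit import *
f,s=pickle.load(open('w5.pkl','rb'));T=tcpT(s)
cr=lambda L:[(180+(x+.5)/3.1-.5,40+(y+.5)/3.1-.5) for x,y in L]
P=[(0,68,0),(0,-68,0),(129,42,0),(129,30,0),(129,-30,0),(129,-42,0),(174,42,6),(174,30,6),(174,-30,6),(174,-42,6)]
px=cr([(101,561),(460,560),(129,183),(170,181),(345,183),(389,183),(113,48),(157,46),(342,48),(388,49)])
x,r=fit(stand2w,[455,-92,.13],[(f,T,P,px)]);print('stand',x[:2].round(1),np.degrees(x[2]).round(2));print(r.round(1).tolist())
f1,s1=pickle.load(open('w1.pkl','rb'));T1=tcpT(s1)
px1=[(250+(a+.5)/3-.5,(b+.5)/3-.5) for a,b in [(77,555),(416,557),(131,183),(171,184),(335,184),(376,186),(129,52),(168,51),(344,55),(384,56)]]
x1,r1=fit(stand2w,[455,-92,.13],[(f1,T1,P,px1)]);print('stand w1',x1[:2].round(1),np.degrees(x1[2]).round(2));print(r1.round(1).tolist())
f2,s2=pickle.load(open('w2.pkl','rb'));T2=tcpT(s2)
px2=[(229,335),(248.5,122),(273,120),(374,116),(400,116),(240,43),(265.5,41),(377.5,37),(402,36)]
P2=[P[0]]+P[2:]
x2,r2=fit(stand2w,[455,-92,.13],[(f2,T2,P2,px2)]);print('stand w2',x2[:2].round(1),np.degrees(x2[2]).round(2));print(r2.round(1).tolist())
print('all',fit(stand2w,[455,-92,.13],[(f,T,P,px),(f1,T1,P,px1),(f2,T2,P2,px2)])[0])
cb=lambda L:[(440+(x+.5)/4-.5,180+(y+.5)/4-.5) for x,y in L]
Ps=[(70,50,10),(70,-50,10),(-70,-50,10),(70,28,29),(70,-28,29),(-70,-28,29)]
ps=cb([(157,42),(489,122),(303,548),(264,78),(450,122),(270,559)])
o,r=fit(obj2w,[442,-363,-.1],[(f,T,Ps,ps)]);print('strop',o[:2].round(1),np.degrees(o[2]).round(2),r.round(1).tolist())
cb1=lambda L:[(480+(x+.5)/3.6-.5,140+(y+.5)/3.6-.5) for x,y in L]
Ps1=[(70,50,10),(-70,50,10),(70,-50,10),(-70,-50,10),(70,28,29),(-70,28,29),(70,-28,29),(-70,-28,29)]
ps1=cb1([(208,57),(58,452),(497,128),(322,515),(313,82),(143,484),(473,124),(297,520)])
o1,r1=fit(obj2w,[442,-363,-.1],[(f1,T1,Ps1,ps1)]);print('strop w1',o1[:2].round(1),np.degrees(o1[2]).round(2),r1.round(1).tolist())
E
```

```text
stand [456.2 -92. ] 7.08
[[-0.4, -1.0], [0.4, -0.1], [1.3, 3.9], [-0.2, 4.6], [1.8, 4.4], [-0.7, 4.4], [0.1, -1.5], [-1.6, -0.8], [1.0, -1.0], [-1.4, -1.3]]
stand w1 [455.8 -92.1] 7.2
[[-0.3, -0.5], [0.3, -0.2], [1.0, 5.1], [-1.0, 4.8], [1.1, 5.3], [-1.2, 4.8], [0.2, -1.2], [-0.7, -0.7], [1.0, -1.5], [-0.3, -1.8]]
stand w2 [454.8 -91.2] 6.72
[[0.2, -1.0], [1.7, 9.4], [-1.8, 10.6], [2.9, 10.4], [-1.9, 9.5], [-0.1, -1.6], [-2.5, -0.5], [1.3, -1.5], [0.0, -1.5]]
all [ 4.55728336e+02 -9.18946957e+01  1.22548428e-01]
strop [ 446.5 -366.2] -6.16 [[0.1, 0.1], [-0.0, 0.2], [0.8, 0.7], [-0.9, -1.4], [0.9, -0.7], [-0.8, 1.5]]
strop w1 [ 446.8 -367.4] -5.62 [[0.4, 0.0], [-0.7, 0.6], [0.6, -0.0], [0.4, 0.1], [-1.2, -1.1], [-0.6, 1.0], [1.2, -1.3], [-0.2, 0.8]]
```

```bash
python3 -c "
from h import *
s=read_state();plan([431.7,-365.3,110],Rtool(-95.9),7)"
```

```text
N 7 offset_cm [3.069, 0.914, 2.803] rot [0.001, 0.001, 0.191]
```

play_rows(moves=[{"offset": [3.07,0.91,2.8],"delta_rot": [0,0,0.191]},{"offset": [3.07,0.91,2.8],"delta_rot": [0,0,0.191]},{"offset": [3.07,0.91,2.8],"delta_rot": [0,0,0.191]},{"offset": [3.07,0.91,2.8],"delta_rot": [0,0,0.191]},{"offset": [3.07,0.91,2.8],"delta_rot": [0,0,0.191]},{"offset": [3.07,0.91,2.8],"delta_rot": [0,0,0.191]},{"offset": [3.07,0.91,2.8],"delta_rot": [0,0,0.191]},{"offset": [0,0,0],"delta_rot": [0,0,0]},{"offset": [0,0,0],"delta_rot": [0,0,0]}])

```text
clock: 11.12
ee_pos: [432.9, -365.3, 111.5]
tcp_rot: [0.0, -0.67, 0.742, 0.0]
force: [0.1, -0.2, 0.6]
grip_width: 0.999
```

```bash
python3 - <<'E'
from h import *
s=st()
f=grab_frame('wrist');save(f,'w6.png');pickle.dump((f,s),open('w6.pkl','wb'))
E
```

```text
t 11.12 pos [ 432.9 -365.3  111.5] xyaw -95.87 ztool [ 3.e-04  5.e-04 -1.e+00] F [ 0.14 -0.2   0.56] T [ 0.02 -0.03 -0.03] w 90.9 q [-0.72  0.41  1.76  0.    0.97  0.95]
```

View pics/w6.png

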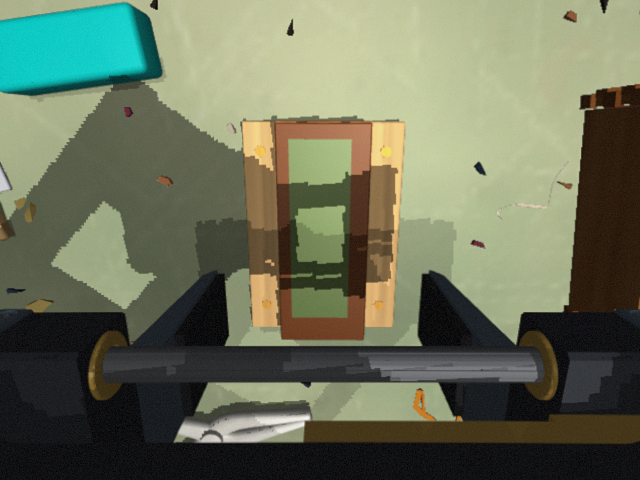

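```bash
python3 - <<'E'
from fit import *
f,s=pickle.load(open('w6.pkl','rb'));T=tcpT(s)
P=[(70,50,10),(70,-50,10),(-70,50,10),(-70,-50,10),(70,28,29),(70,-28,29),(-70,28,29),(-70,-28,29)]
px=[(242.5,121.5),(405.5,121.5),(251.5,326),(394.5,326),(275.5,123.5),(372,123),(282,339),(364.5,339)]
o,r=fit(obj2w,[446,-366,-.1],[(f,T,P,px)]);print('strop',o[:2].round(1),np.degrees(o[2]).round(2),r.round(1).tolist())
c=T[:3,:3].T@(np.array([o[0],o[1],0])-T[:3,3]);print('in tool',c.round(1))
E
```

```text
strop [ 446.7 -367.7] -6.12 [[-1.0, -0.5], [0.6, -0.1], [1.4, 1.3], [-0.9, 1.6], [-1.4, -2.6], [1.7, -1.9], [-0.8, 2.5], [0.9, 2.6]]
in tool [  1.1 -14.  111.5]
```

```bash
python3 - <<'E'
from fit import *
f,s=pickle.load(open('w6.pkl','rb'));T=tcpT(s);P=cloud(f,T)
for n,(u,v) in dict(leather=(320,220),leather2=(282,220),soleL=(258,200),soleR=(388,220),table=(500,300),table2=(200,60)).items(): print(n,np.nanmedian(P[v-5:v+6,u-5:u+6].reshape(-1,3),0).round(1))
E
```

```text
leather [ 460.  -366.9   29.7]
leather2 [ 462.2 -344.2   29.6]
soleL [ 472.7 -328.    10.5]
soleR [ 450.9 -410.4   10.7]
table [ 380.8 -488.5    0.7]
table2 [ 5.591e+02 -3.045e+02  5.000e-01]
```

play_rows(moves=[{"offset": [0.1,0,3.2],"delta_rot": [0,0,0]},{"offset": [0,0,2.9],"delta_rot": [0,0,0]},{"offset": [0,0,1.0],"delta_rot": [0,0,0]},{"offset": [0,0,0],"delta_rot": [0,0,0]}])

```text
clock: 11.68
ee_pos: [432.6, -366.8, 41.0]
tcp_rot: [0.0, -0.67, 0.742, -0.0]
force: [0.6, -0.2, 0.9]
grip_width: 1.002
```

play_rows(moves=[{"offset": [0,0,0],"delta_rot": [0,0,0]},{"offset": [0,0,0],"delta_rot": [0,0,0]},{"offset": [0,0,0],"delta_rot": [0,0,0]},{"offset": [0,0,0],"delta_rot": [0,0,0]},{"offset": [0,0,0],"delta_rot": [0,0,0]},{"offset": [0,0,0],"delta_rot": [0,0,0]}], grip=-1)

```text
clock: 12.42
ee_pos: [432.0, -366.7, 40.9]
tcp_rot: [0.0, -0.669, 0.743, 0.0]
force: [-0.0, 3.3, 6.0]
grip_width: 0.606
```

```bash
python3 -c "
from h import *
s=st()"
```

```text
t 12.43 pos [ 432.  -366.7   40.9] xyaw -95.96 ztool [ 2.e-04  6.e-04 -1.e+00] F [-0.01  3.34  6.03] T [ 0.92 -0.01  0.02] w 55.2 q [-0.72  0.5   1.84  0.    0.81  0.95]
```

play_rows(moves=[{"offset": [0,0,-0.5],"delta_rot": [0,0,0]},{"offset": [0,0,-2.0],"delta_rot": [0,0,0]},{"offset": [0,0,-4.5],"delta_rot": [0,0,0]},{"offset": [0,0,-5.0],"delta_rot": [0,0,0]},{"offset": [0,0,0],"delta_rot": [0,0,0]}])

```text
clock: 13.05
ee_pos: [433.8, -369.4, 164.2]
tcp_rot: [0.0, -0.669, 0.743, -0.005]
force: [0.6, -0.6, -3.8]
grip_width: 0.616
```

```bash
python3 - <<'E'
from fit import *
s=st()
f=grab_frame('wrist');save(f,'w7.png');pickle.dump((f,s),open('w7.pkl','wb'))
E
```

```text
t 13.05 pos [ 433.8 -369.4  164.2] xyaw -95.94 ztool [ 0.0069 -0.0071 -1.    ] F [ 0.57 -0.63 -3.79] T [ 0.07  0.05 -0.02] w 56.1 q [-0.73  0.36  1.69 -0.    1.08  0.95]
```

View pics/w7.png

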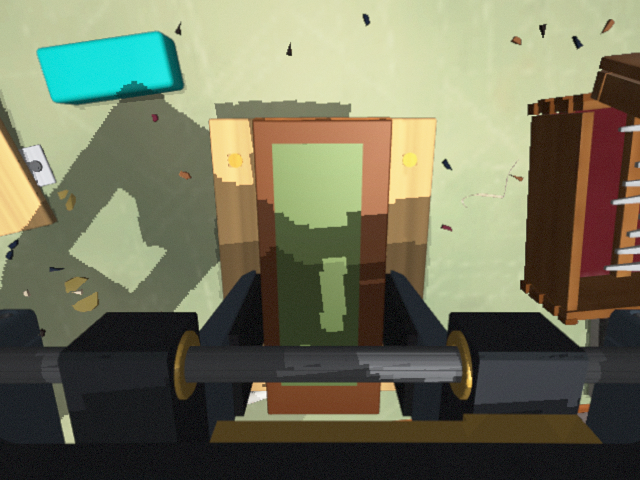

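```bash
python3 - <<'E'
from fit import *
f,s=pickle.load(open('w7.pkl','rb'));M=np.asarray(f['mount'])
cv2.imwrite('pics/w7z.png',cv2.resize(f['frame'][100:260,195:450,::-1],None,fx=3,fy=3,interpolation=cv2.INTER_CUBIC))
P=np.array([(70,50,-4.5),(70,-50,-4.5),(70,28,14.5),(70,-28,14.5),(-70,28,14.5),(-70,-28,14.5)],float)
px=np.array([(209.5,118.5),(436,118.5),(253,121),(391.5,121),(267.5,413.5),(380.5,413.5)])
ok,rv,tv=cv2.solvePnP(P,px,np.asarray(f['camera_matrix'],float),np.asarray(f['D'],float))
R=M[:3,:3]@cv2.Rodrigues(rv)[0]; t=M[:3,:3]@tv.ravel()+M[:3,3]
print('strop in tool t',t.round(1));print(R.round(3)); 
p,_=cv2.projectPoints(P,rv,tv,np.asarray(f['camera_matrix'],float),np.asarray(f['D'],float));print((p.reshape(-1,2)-px).round(1).tolist())
# depth: leather plane in tool
C=cloud(f,np.eye(4)); 
a=C[130:300:4,258:385:4].reshape(-1,3);a=a[~np.isnan(a[:,0])]; A=np.c_[a[:,:2],np.ones(len(a))]
c=np.linalg.lstsq(A,a[:,2],rcond=None)[0];print('leather plane tool z=',c.round(4))
a=C[130:300:4,215:250:3].reshape(-1,3);print('soleL',np.nanmedian(a,0).round(1)); a=C[130:300:4,400:425:3].reshape(-1,3);print('soleR',np.nanmedian(a,0).round(1))
E
```

```text
strop in tool t [  0.8 -14.   29.2]
[[-0.002 -1.    -0.004]
 [-1.     0.002  0.004]
 [-0.004  0.004 -1.   ]]
[[0.2, 2.0], [-0.1, 1.0], [-1.2, -0.8], [1.6, -1.5], [0.2, -0.2], [-0.8, -0.3]]
leather plane tool z= [-1.67000e-02  3.00000e-03  1.15308e+01]
soleL [-41.6 -42.2  30.4]
soleR [ 41.8 -42.2  30.3]
```

View pics/w7z.png

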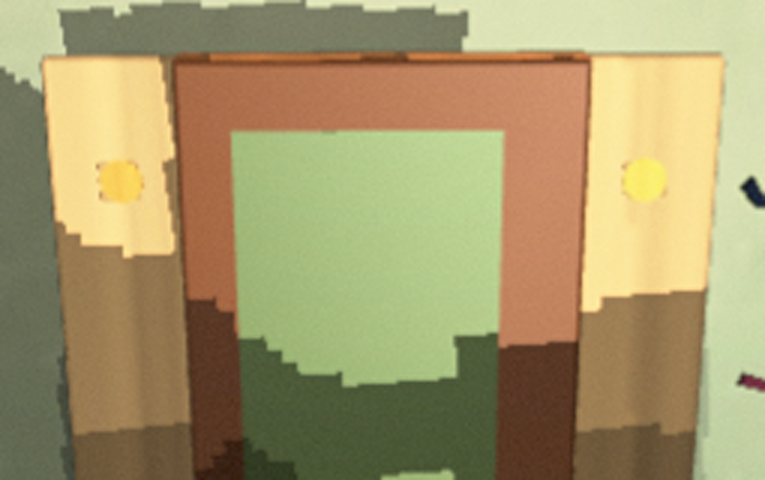

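```bash
cat >> fit.py <<'E'
ST=[455.9,-92.0,np.radians(7.1)]
RS=Rtool(7.1-90,8)
def tcp_at(u,y,h,st=ST): return stand2w(st,[(u,y,h)])[0]
E
python3 -c "
from fit import *
s=read_state();q=tcp_at(64,0,95);p=tcp_at(64,0,41.5);print(q,p);plan(q,RS,9);plan(p,RS,2,pos=q,R0=RS)"
```

```text
[505.67111469 -85.80067995 110.98254499] [513.05978104 -84.88037291  58.00320331]
N 9 offset_cm [-3.142, -0.772, 0.616] rot [0.087, -0.012, -0.145]
N 2 offset_cm [-0.0, 0.0, 2.675] rot [0.0, 0.0, 0.0]
```

play_rows(moves=[{"offset": [-3.14,-0.77,0.62],"delta_rot": [0.087,-0.012,-0.145]},{"offset": [-3.14,-0.77,0.62],"delta_rot": [0.087,-0.012,-0.145]},{"offset": [-3.14,-0.77,0.62],"delta_rot": [0.087,-0.012,-0.145]},{"offset": [-3.14,-0.77,0.62],"delta_rot": [0.087,-0.012,-0.145]},{"offset": [-3.14,-0.77,0.62],"delta_rot": [0.087,-0.012,-0.145]},{"offset": [-3.14,-0.77,0.62],"delta_rot": [0.087,-0.012,-0.145]},{"offset": [-3.14,-0.77,0.62],"delta_rot": [0.087,-0.012,-0.145]},{"offset": [-3.14,-0.77,0.62],"delta_rot": [0.087,-0.012,-0.145]},{"offset": [-3.14,-0.77,0.62],"delta_rot": [0.087,-0.012,-0.145]},{"offset": [0,0,0],"delta_rot": [0,0,0]},{"offset": [0,0,0],"delta_rot": [0,0,0]}])

```text
clock: 14.48
ee_pos: [504.0, -85.2, 108.8]
tcp_rot: [-0.052, 0.748, -0.66, 0.043]
force: [0.9, -0.4, -3.8]
grip_width: 0.611
```

```bash
python3 - <<'E'
from fit import *
s=st()
f=grab_frame('wrist');save(f,'w8.png');pickle.dump((f,s),open('w8.pkl','wb'))
plan(tcp_at(64,0,41.5),RS,2)
E
```

```text
t 14.47 pos [504.  -85.2 108.8] xyaw -82.84 ztool [ 0.133   0.0199 -0.9909] F [ 0.92 -0.44 -3.79] T [-0.06  0.25 -0.02] w 55.6 q [-0.22  0.29  1.98  0.07  0.75  1.18]
N 2 offset_cm [0.025, -0.082, 2.594] rot [0.011, 0.009, -0.0]
```

View pics/w8.png

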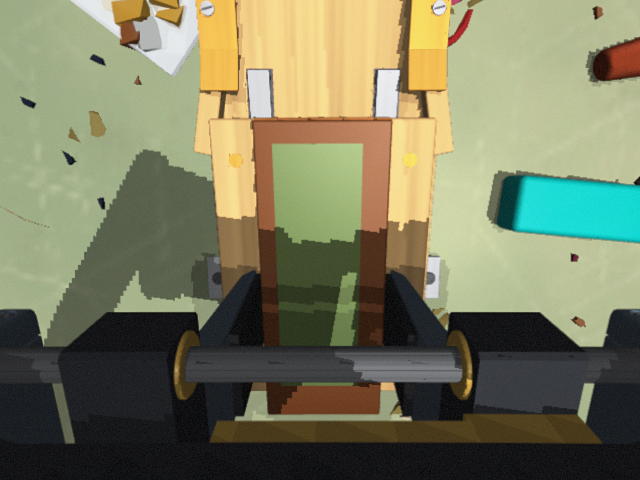

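play_rows(moves=[{"offset": [0.02,-0.08,2.6],"delta_rot": [0.01,0.01,0]},{"offset": [0.02,-0.08,2.0],"delta_rot": [0.01,0.01,0]},{"offset": [0,0,0.5],"delta_rot": [0,0,0]},{"offset": [0,0,0],"delta_rot": [0,0,0]}])

```text
clock: 15.02
ee_pos: [513.4, -84.8, 59.9]
tcp_rot: [-0.052, 0.747, -0.661, 0.047]
force: [-1.3, -0.1, -3.2]
grip_width: 0.611
```

```bash
cat >> fit.py <<'E'
def ust():
    s=st(); d=np.array(s['ee_pos'])-[ST[0],ST[1],8]; c,q=np.cos(ST[2]),np.sin(ST[2])
    X,Y,Z=c*d[0]+q*d[1],-q*d[0]+c*d[1],d[2]; print('u,y,h',round(X*C8+Z*S8,1),round(Y,1),round(-X*S8+Z*C8,1)); F=s['force']
    fx=c*F[0]+q*F[1]; print('F u,y,h',round(fx*C8+F[2]*S8,1),round(-q*F[0]+c*F[1],1),round(-fx*S8+F[2]*C8,1)); return s
E
python3 -c "
from fit import *
ust()"
```

```text
t 15.03 pos [513.4 -84.8  59.9] xyaw -82.93 ztool [ 0.1392  0.0167 -0.9901] F [-1.27 -0.12 -3.22] T [-0.01  0.29 -0.01] w 55.6 q [-0.21  0.37  2.02  0.08  0.62  1.17]
u,y,h 64.6 -0.0 43.3
F u,y,h -1.7 0.0 -3.0
```

Lower in small steps until it takes load.

play_rows(moves=[{"offset": [0,0,0.15],"delta_rot": [0,0,0]},{"offset": [0,0,0.1],"delta_rot": [0,0,0]},{"offset": [0,0,0],"delta_rot": [0,0,0]}])

```text
clock: 15.4
ee_pos: [514.6, -84.5, 58.1]
tcp_rot: [-0.053, 0.748, -0.66, 0.048]
force: [-1.5, -1.5, -1.6]
grip_width: 0.612
```

```bash
python3 -c "
from fit import *
ust()"
```

```text
t 15.4 pos [514.6 -84.5  58.1] xyaw -82.89 ztool [ 0.1417  0.0162 -0.9898] F [-1.46 -1.5  -1.65] T [-0.31  0.15 -0.06] w 55.7 q [-0.21  0.37  2.03  0.08  0.61  1.17]
u,y,h 65.6 0.2 41.3
F u,y,h -1.9 -1.3 -1.4
```

play_rows(moves=[{"offset": [0,0,0.06],"delta_rot": [0,0,0]},{"offset": [0,0,0],"delta_rot": [0,0,0]}])

```text
clock: 15.65
ee_pos: [514.7, -84.5, 57.8]
tcp_rot: [-0.053, 0.748, -0.66, 0.048]
force: [-2.6, -1.8, 5.4]
grip_width: 0.61
```

play_rows(moves=[{"offset": [0,0,0],"delta_rot": [0,0,0]},{"offset": [0,0,0],"delta_rot": [0,0,0]},{"offset": [0,0,0],"delta_rot": [0,0,0]},{"offset": [0,0,-1.5],"delta_rot": [0,0,0]},{"offset": [0,0,-3.5],"delta_rot": [0,0,0]},{"offset": [0,0,0],"delta_rot": [0,0,0]}], grip=0.9)

```text
clock: 16.4
ee_pos: [508.8, -85.5, 109.5]
tcp_rot: [-0.054, 0.748, -0.66, 0.05]
force: [-0.7, 0.4, -0.0]
grip_width: 0.951
```

```bash
python3 - <<'E'
from fit import *
s=ust()
f=grab_frame('wrist');save(f,'w9.png');pickle.dump((f,s),open('w9.pkl','wb'))
plan(tcp_at(-20,0,90),RS,2); 
E
```

```text
t 16.4 pos [508.8 -85.5 109.5] xyaw -82.9 ztool [ 0.1464  0.0154 -0.9891] F [-0.73  0.35 -0.03] T [0.01 0.09 0.01] w 86.5 q [-0.22  0.29  1.98  0.07  0.73  1.18]
u,y,h 67.0 -0.1 93.1
F u,y,h -0.7 0.4 0.1
N 2 offset_cm [0.012, 4.288, 0.07] rot [-0.015, -0.005, 0.001]
```

View pics/w9.png

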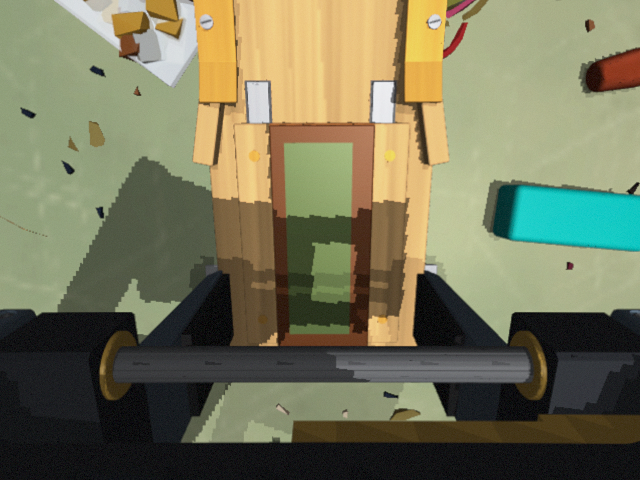

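play_rows(moves=[{"offset": [0,4.4,0.05],"delta_rot": [-0.015,0,0]},{"offset": [0,4.4,0.05],"delta_rot": [-0.015,0,0]},{"offset": [0,0,0],"delta_rot": [0,0,0]},{"offset": [0,0,3.0],"delta_rot": [0,0,0]},{"offset": [0,0,2.5],"delta_rot": [0,0,0]},{"offset": [0,0,0],"delta_rot": [0,0,0]}], grip=-0.45)

```text
clock: 17.2
ee_pos: [427.7, -94.6, 37.1]
tcp_rot: [-0.05, 0.748, -0.66, 0.044]
force: [-0.2, 0.3, -0.4]
grip_width: 0.321
```

```bash
python3 - <<'E'
from fit import *
s=ust()
f=grab_frame('wrist');save(f,'w10.png');pickle.dump((f,s),open('w10.pkl','wb'))
plan(tcp_at(-22,0,30),RS,1); 
E
```

```text
t 17.2 pos [427.7 -94.6  37.1] xyaw -82.87 ztool [ 0.1312  0.0173 -0.9912] F [-0.18  0.25 -0.35] T [0.   0.13 0.03] w 29.2 q [-0.28  0.31  2.22  0.11  0.49  1.07]
u,y,h -23.9 0.9 32.7
F u,y,h -0.2 0.3 -0.3
N 1 offset_cm [0.059, -0.122, 0.363] rot [0.028, 0.0, 0.003]
```

View pics/w10.png

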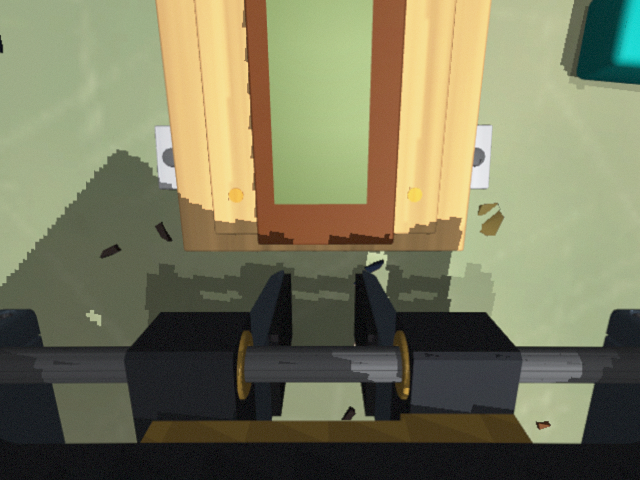

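play_rows(moves=[{"offset": [0.08,-0.1,0.15],"delta_rot": [0.03,0,0]},{"offset": [0,-0.8,0],"delta_rot": [0,0,0]},{"offset": [0,-0.8,0],"delta_rot": [0,0,0]},{"offset": [0,-0.8,0],"delta_rot": [0,0,0]},{"offset": [0,-1.0,0],"delta_rot": [0,0,0]},{"offset": [0,-1.0,0],"delta_rot": [0,0,0]},{"offset": [0,-1.0,0],"delta_rot": [0,0,0]},{"offset": [0,-1.0,0],"delta_rot": [0,0,0]}])

```text
clock: 18.25
ee_pos: [493.2, -87.7, 46.2]
tcp_rot: [-0.053, 0.748, -0.66, 0.047]
force: [-2.0, -0.4, -0.8]
grip_width: 0.276
```

```bash
python3 - <<'E'
from fit import *
s=ust()
f=grab_frame('wrist');save(f,'w11.png')
E
```

```text
t 18.25 pos [493.2 -87.7  46.2] xyaw -82.88 ztool [ 0.1402  0.0168 -0.99  ] F [-2.01 -0.38 -0.8 ] T [-0.05  0.5   0.  ] w 25.1 q [-0.23  0.36  2.08  0.09  0.56  1.14]
u,y,h 42.5 -0.3 32.6
F u,y,h -2.1 -0.1 -0.5
```

View pics/w11.png

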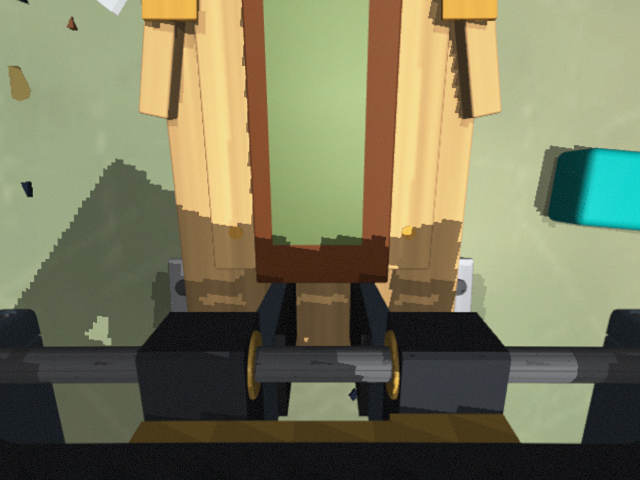

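play_rows(moves=[{"offset": [0,-0.9,0.02],"delta_rot": [0,0,0]},{"offset": [0,-0.9,0.02],"delta_rot": [0,0,0]},{"offset": [0,-0.9,0.02],"delta_rot": [0,0,0]},{"offset": [0,-0.9,0.02],"delta_rot": [0,0,0]},{"offset": [0,-0.9,0.02],"delta_rot": [0,0,0]}])

```text
clock: 18.92
ee_pos: [536.0, -82.1, 51.5]
tcp_rot: [-0.052, 0.748, -0.66, 0.046]
force: [-5.9, -0.6, 2.7]
grip_width: 0.276
```

```bash
python3 - <<'E'
from fit import *
s=ust()
f=grab_frame('wrist');save(f,'w12.png')
E
```

```text
t 18.93 pos [536.  -82.1  51.5] xyaw -82.88 ztool [ 0.1376  0.0171 -0.9903] F [-5.86 -0.56  2.73] T [-0.07  0.9  -0.01] w 25.1 q [-0.2   0.41  1.98  0.08  0.62  1.19]
u,y,h 86.0 -0.0 31.9
F u,y,h -5.4 0.2 3.5
```

View pics/w12.png

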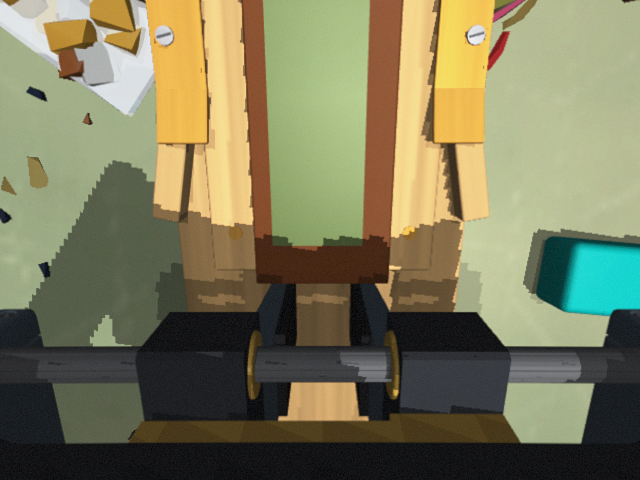

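play_rows(moves=[{"offset": [0,-0.9,0],"delta_rot": [0,0,0]},{"offset": [0,-0.9,0],"delta_rot": [0,0,0]},{"offset": [0,-0.9,0],"delta_rot": [0,0,0]},{"offset": [0,-0.9,0],"delta_rot": [0,0,0]},{"offset": [0,-0.9,0],"delta_rot": [0,0,0]},{"offset": [0,-0.9,0],"delta_rot": [0,0,0]}])

```text
clock: 19.73
ee_pos: [590.3, -75.5, 59.2]
tcp_rot: [-0.053, 0.748, -0.66, 0.047]
force: [-2.3, 0.1, -0.9]
grip_width: 0.276
```

```bash
python3 - <<'E'
from fit import *
s=ust()
f=grab_frame('wrist');save(f,'w13.png')
E
```

```text
t 19.73 pos [590.3 -75.5  59.2] xyaw -82.89 ztool [ 0.1398  0.0169 -0.99  ] F [-2.27  0.07 -0.93] T [-0.08  0.51  0.  ] w 25.1 q [-0.17  0.46  1.86  0.06  0.69  1.23]
u,y,h 141.2 -0.2 31.8
F u,y,h -2.4 0.3 -0.6
```

View pics/w13.png

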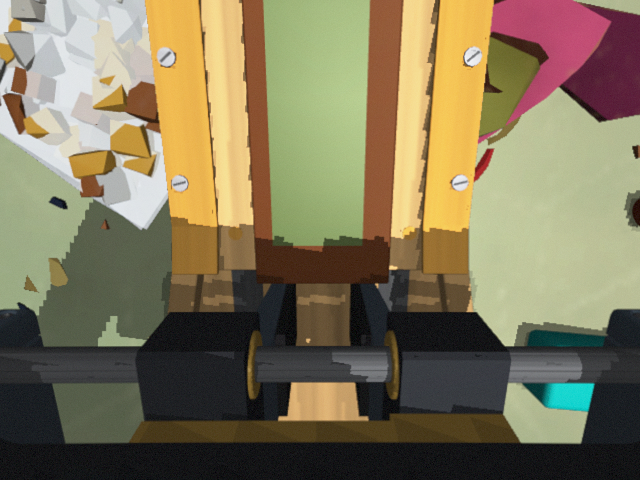

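play_rows(moves=[{"offset": [0,-0.7,0],"delta_rot": [0,0,0]},{"offset": [0,-0.6,0],"delta_rot": [0,0,0]},{"offset": [0,-0.2,0],"delta_rot": [0,0,0]}])

```text
clock: 20.15
ee_pos: [604.7, -73.8, 61.4]
tcp_rot: [-0.053, 0.748, -0.66, 0.047]
force: [-4.1, -0.9, 3.6]
grip_width: 0.277
```

```bash
python3 -c "
from fit import *
s=ust()"
```

```text
t 20.15 pos [604.7 -73.8  61.4] xyaw -82.88 ztool [ 0.1398  0.0167 -0.99  ] F [-4.1  -0.92  3.56] T [-0.27  0.79 -0.04] w 25.2 q [-0.16  0.47  1.82  0.06  0.71  1.24]
u,y,h 155.9 -0.3 32.0
F u,y,h -3.6 -0.4 4.1
```

play_rows(moves=[{"offset": [0,-0.2,0],"delta_rot": [0,0,0]},{"offset": [0,-0.2,0],"delta_rot": [0,0,0]}])

```text
clock: 20.4
ee_pos: [606.2, -73.4, 61.6]
tcp_rot: [-0.051, 0.748, -0.66, 0.045]
force: [-10.9, -2.7, 5.7]
grip_width: 0.273
```

```bash
python3 -c "
from fit import *
s=ust()"
```

```text
t 20.4 pos [606.2 -73.4  61.6] xyaw -82.86 ztool [ 0.135   0.0167 -0.9907] F [-10.9   -2.67   5.68] T [-0.49  1.74 -0.11] w 24.9 q [-0.16  0.48  1.81  0.06  0.72  1.25]
u,y,h 157.4 -0.2 32.0
F u,y,h -10.3 -1.3 7.2
```

play_rows(moves=[{"offset": [0,-0.2,0],"delta_rot": [0,0,0]},{"offset": [0,0,0],"delta_rot": [0,0,0]}])

```text
clock: 20.65
ee_pos: [606.3, -73.4, 61.4]
tcp_rot: [-0.05, 0.748, -0.66, 0.044]
force: [-12.0, -3.8, 6.6]
grip_width: 0.274
```

```bash
python3 -c "
from fit import *
s=ust()
f=grab_frame('wrist');save(f,'w14.png');cv2.imwrite('pics/w14z.png',cv2.resize(f['frame'][180:330,140:500,::-1],None,fx=2.2,fy=2.2,interpolation=cv2.INTER_CUBIC))"
```

```text
t 20.65 pos [606.3 -73.4  61.4] xyaw -82.85 ztool [ 0.1312  0.0168 -0.9912] F [-11.96  -3.76   6.65] T [-0.55  1.99 -0.09] w 24.9 q [-0.16  0.48  1.81  0.06  0.73  1.25]
u,y,h 157.5 -0.1 31.8
F u,y,h -11.3 -2.3 8.3
```

View pics/w14.png

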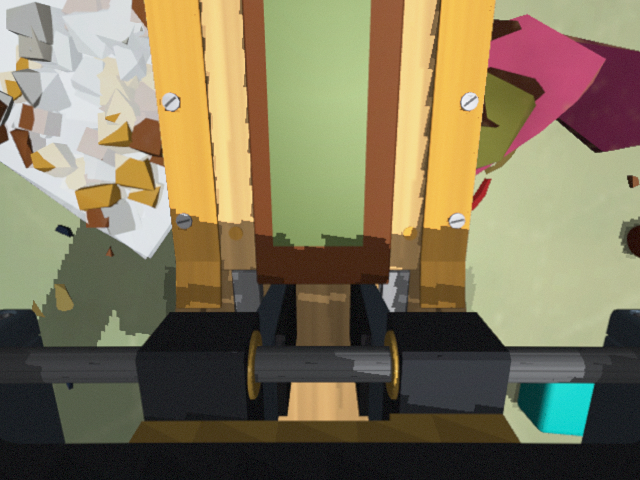

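View pics/w14z.png

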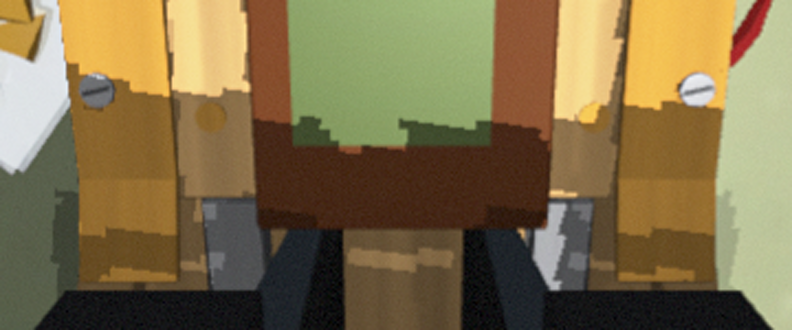

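play_rows(moves=[{"offset": [0,0.4,0],"delta_rot": [0,0,0]},{"offset": [0,1.5,-0.5],"delta_rot": [0,0,0]},{"offset": [0,3.0,-3.0],"delta_rot": [0,0,0]},{"offset": [0,2.0,-5.5],"delta_rot": [0,0,0]},{"offset": [0,0,-5.5],"delta_rot": [0,0,0]},{"offset": [0,0,0],"delta_rot": [0,0,0]},{"offset": [0,0,0],"delta_rot": [0,0,0]}])

```text
clock: 21.58
ee_pos: [522.0, -83.9, 196.1]
tcp_rot: [-0.053, 0.748, -0.66, 0.047]
force: [0.9, 0.6, 0.0]
grip_width: 0.274
```

```bash
python3 - <<'E'
from fit import *
s=ust()
f=grab_frame('wrist');save(f,'w15.png');pickle.dump((f,s),open('w15.pkl','wb'))
f=grab_frame('scene');save(f,'s15.png');cv2.imwrite('pics/s15z.png',cv2.resize(f['frame'][170:290,250:420,::-1],None,fx=4.6,fy=4.6,interpolation=cv2.INTER_CUBIC))
E
```

```text
t 21.57 pos [522.  -83.9 196.1] xyaw -82.89 ztool [ 0.1411  0.0167 -0.9899] F [0.94 0.6  0.02] T [ 0.03  0.12 -0.04] w 24.9 q [-0.21  0.21  1.83  0.06  0.96  1.21]
u,y,h 92.2 -0.1 177.0
F u,y,h 1.0 0.5 -0.1
```

View pics/w15.png

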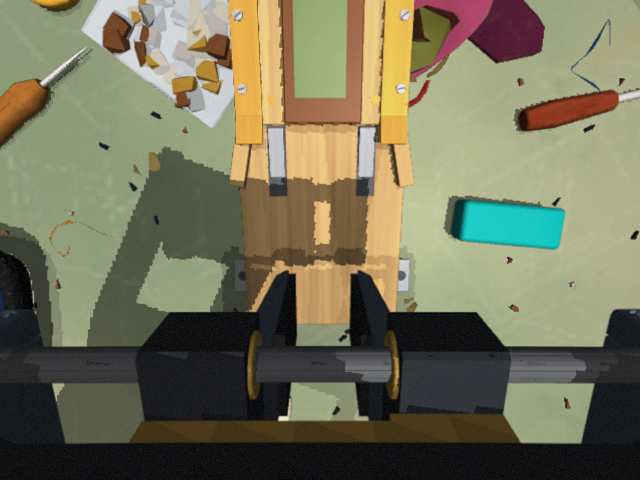

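View pics/s15z.png

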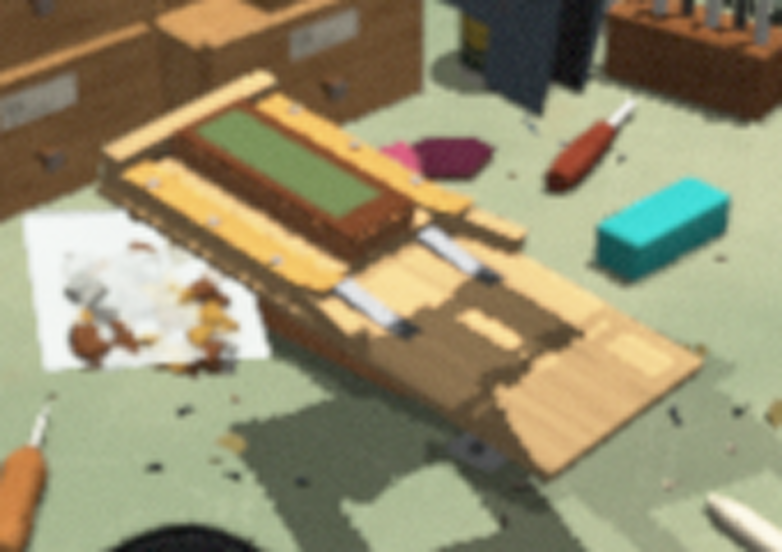

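```bash
python3 - <<'E'
from fit import *
f,s=pickle.load(open('w15.pkl','rb'));T=tcpT(s);P=cloud(f,T)
cv2.imwrite('pics/w15z.png',cv2.resize(f['frame'][70:210,220:425,::-1],None,fx=3.8,fy=3.8,interpolation=cv2.INTER_CUBIC))
d=P-np.array([ST[0],ST[1],8]);c,q=np.cos(ST[2]),np.sin(ST[2]);X=c*d[...,0]+q*d[...,1];Y=-q*d[...,0]+c*d[...,1];Z=d[...,2];U=X*C8+Z*S8;H=-X*S8+Z*C8
for u in range(120,190,3):
    L=(abs(U-u)<1.5)&(abs(Y-36)<4);Rr=(abs(U-u)<1.5)&(abs(Y+36)<4);M=(abs(U-u)<1.5)&(abs(Y)<15)
    print(u,[round(float(np.nanmedian(H[k])),1) if k.any() else None for k in (L,Rr,M)])
E
```

```text
120 [257.9, 258.0, 251.7]
123 [257.7, 257.9, 251.4]
126 [257.8, 258.0, 249.2]
129 [253.9, 252.7, 1.6]
132 [249.0, 250.0, 0.7]
135 [1.1, 1.5, 0.9]
138 [1.9, 2.0, 0.7]
141 [2.5, 2.1, 0.8]
144 [2.6, 2.8, 0.8]
147 [3.1, 3.1, 0.7]
150 [3.6, 3.4, 0.7]
153 [3.9, 4.2, 0.8]
156 [4.4, 4.3, 0.8]
159 [5.1, 5.3, 0.7]
162 [5.1, 5.0, 0.8]
165 [6.0, 5.7, 0.7]
168 [6.2, 6.3, 0.9]
171 [6.5, 6.9, 0.9]
174 [1.8, 2.1, 0.9]
177 [11.3, 10.9, 29.5]
180 [10.7, 10.8, 29.7]
183 [10.6, 10.5, 29.8]
186 [10.4, 10.5, 29.5]
189 [10.8, 10.8, 29.7]
```

View pics/w15z.png

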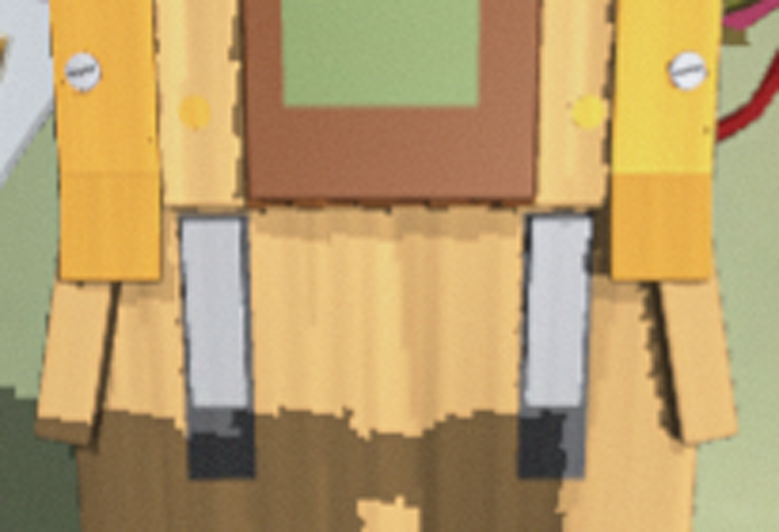

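play_rows(moves=[{"offset": [0,-4.5,0],"delta_rot": [0,0,0]},{"offset": [0,-5.0,0],"delta_rot": [0,0,0]},{"offset": [0,-3.5,0],"delta_rot": [0,0,0]},{"offset": [0,0,0],"delta_rot": [0,0,0]},{"offset": [0,0,0],"delta_rot": [0,0,0]}])

```text
clock: 22.3
ee_pos: [648.8, -67.8, 212.3]
tcp_rot: [-0.052, 0.748, -0.66, 0.045]
force: [-0.6, 0.6, -0.6]
grip_width: 0.278
```

```bash
python3 - <<'E'
from fit import *
s=ust()
f=grab_frame('wrist');save(f,'w16.png');pickle.dump((f,s),open('w16.pkl','wb'))
cv2.imwrite('pics/w16z.png',cv2.resize(f['frame'][0:240,200:460,::-1],None,fx=2.4,fy=2.4,interpolation=cv2.INTER_CUBIC))
T=tcpT(s);P=cloud(f,T)
d=P-np.array([ST[0],ST[1],8]);c,q=np.cos(ST[2]),np.sin(ST[2]);X=c*d[...,0]+q*d[...,1];Y=-q*d[...,0]+c*d[...,1];Z=d[...,2];U=X*C8+Z*S8;H=-X*S8+Z*C8
for y0 in (-36,-20,0,20,36):
  print(y0,[(u,round(float(np.nanmedian(H[k])),1)) for u in range(306,330,2) if (k:=(abs(U-u)<1)&(abs(Y-y0)<4)).any()])
E
```

```text
t 22.3 pos [648.8 -67.8 212.3] xyaw -82.87 ztool [ 0.136   0.0173 -0.9906] F [-0.63  0.64 -0.61] T [ 0.04  0.09 -0.04] w 25.3 q [-0.14  0.39  1.52  0.04  1.1   1.29]
u,y,h 221.0 0.2 175.2
F u,y,h -0.6 0.7 -0.5
-36 [(306, 10.8), (308, 10.8), (310, 10.7), (312, 10.7), (314, 10.6), (316, 12.2), (318, 23.7), (320, 25.0), (322, 24.6), (324, 24.3), (326, 24.4), (328, 24.4)]
-20 [(306, 29.7), (308, 29.8), (310, 29.6), (312, 29.6), (314, 28.8), (316, 12.6), (318, 23.6), (320, 24.4), (322, 24.9), (324, 24.5), (326, 24.6), (328, 24.4)]
0 [(306, 29.7), (308, 29.8), (310, 29.9), (312, 29.6), (314, 28.9), (316, 12.7), (318, 23.8), (320, 24.2), (322, 24.7), (324, 24.8), (326, 24.8), (328, 24.9)]
20 [(306, 29.7), (308, 29.6), (310, 29.6), (312, 29.9), (314, 29.0), (316, 12.1), (318, 23.8), (320, 24.4), (322, 24.5), (324, 24.2), (326, 24.5), (328, 24.9)]
36 [(306, 11.1), (308, 10.5), (310, 10.5), (312, 10.5), (314, 10.3), (316, 12.0), (318, 24.1), (320, 24.5), (322, 24.5), (324, 24.7), (326, 24.5), (328, 24.6)]
```

View pics/w16z.png

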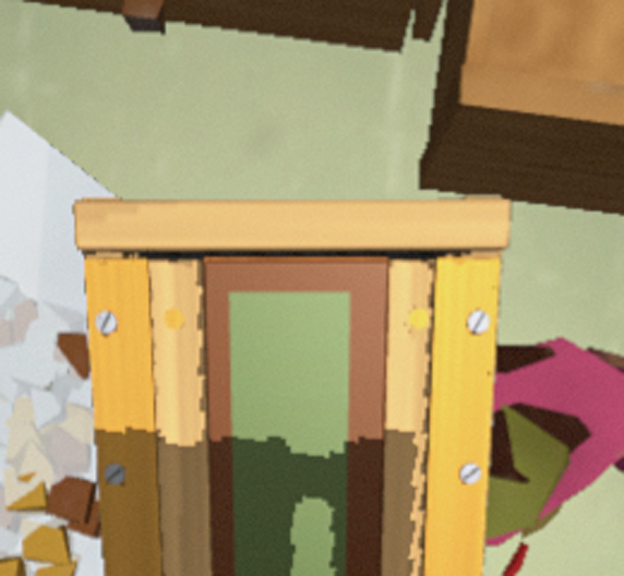

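```bash
python3 - <<'E'
from fit import *
f,s=pickle.load(open('w16.pkl','rb'))
cv2.imwrite('pics/w16y.png',cv2.resize(f['frame'][90:125,225:420,::-1],None,fx=4,fy=10,interpolation=cv2.INTER_NEAREST))
T=tcpT(s);P=cloud(f,T)
d=P-np.array([ST[0],ST[1],8]);c,q=np.cos(ST[2]),np.sin(ST[2]);X=c*d[...,0]+q*d[...,1];Y=-q*d[...,0]+c*d[...,1];Z=d[...,2];U=X*C8+Z*S8;H=-X*S8+Z*C8
for col in (285,300,322,350,375):
  print(col,[(r,round(float(U[r,col]),1),round(float(H[r,col]),1),f['frame'][r,col].tolist()) for r in range(100,113)])
E
```

```text
285 [(100, 319.5, 24.0, [236, 198, 131]), (101, 318.8, 24.7, [238, 200, 132]), (102, nan, nan, [226, 182, 118]), (103, 317.5, 24.0, [170, 137, 88]), (104, 317.3, 13.9, [92, 73, 46]), (105, 316.6, 12.3, [34, 33, 28]), (106, 315.9, 12.8, [52, 44, 35]), (107, 314.7, 26.2, [136, 86, 48]), (108, 313.9, 29.2, [163, 99, 55]), (109, 313.2, 30.3, [139, 85, 51]), (110, 312.6, 29.3, [124, 79, 53]), (111, 311.9, 30.4, [117, 74, 47]), (112, 311.2, 29.4, [116, 74, 47])]
300 [(100, 319.5, 23.2, [237, 200, 132]), (101, 318.9, 23.0, [239, 199, 131]), (102, 318.2, 23.6, [227, 182, 118]), (103, 317.6, 22.1, [167, 134, 89]), (104, 317.3, 13.7, [88, 72, 48]), (105, 316.6, 12.7, [41, 38, 32]), (106, 315.9, 13.0, [60, 44, 35]), (107, 314.7, 27.0, [155, 95, 52]), (108, 313.9, 28.8, [166, 102, 56]), (109, 313.2, 28.8, [146, 93, 65]), (110, 312.6, 28.8, [163, 110, 78]), (111, 311.9, 29.9, [165, 111, 80]), (112, 311.2, 29.9, [163, 107, 76])]
322 [(100, 319.4, 25.2, [236, 195, 129]), (101, 318.8, 23.8, [237, 200, 132]), (102, 318.1, 24.2, [225, 181, 118]), (103, 317.5, 22.3, [167, 133, 88]), (104, 317.2, 13.7, 
[... 535 characters left out ...]
[63, 44, 37]), (107, 314.6, 27.2, [168, 105, 57]), (108, 313.8, 30.4, [173, 106, 58]), (109, 313.2, 29.8, [158, 107, 77]), (110, 312.5, 29.6, [182, 128, 98]), (111, 311.8, 29.3, [182, 127, 96]), (112, 311.2, 29.5, [182, 129, 95])]
375 [(100, 319.4, 23.5, [236, 197, 130]), (101, 318.7, 24.9, [236, 197, 128]), (102, 318.0, 25.0, [220, 177, 115]), (103, 317.4, 23.0, [149, 120, 76]), (104, 317.3, 10.9, [74, 60, 39]), (105, 316.5, 12.4, [26, 25, 20]), (106, 315.8, 12.8, [29, 26, 30]), (107, 315.3, 7.3, [43, 39, 29]), (108, 314.4, 11.4, [115, 91, 61]), (109, 313.7, 11.1, [196, 157, 104]), (110, 313.0, 10.2, [233, 192, 127]), (111, 312.3, 10.9, [236, 198, 130]), (112, 311.6, 10.5, [235, 197, 129])]
```

View pics/w16y.png

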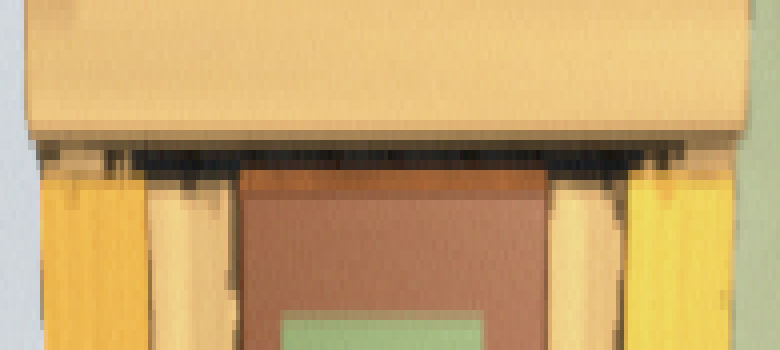

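play_rows(moves=[{"offset": [0,4.0,0],"delta_rot": [0,0,0]},{"offset": [0,4.1,0],"delta_rot": [0.02,0,0]},{"offset": [0,0,4.5],"delta_rot": [0,0,0]},{"offset": [0,0,5.0],"delta_rot": [0,0,0]},{"offset": [0,0,3.8],"delta_rot": [0,0,0]},{"offset": [0,0,0],"delta_rot": [0,0,0]}])

```text
clock: 23.1
ee_pos: [586.4, -75.3, 68.6]
tcp_rot: [-0.052, 0.748, -0.66, 0.045]
force: [0.2, -0.1, -0.1]
grip_width: 0.278
```

```bash
python3 -c "
from fit import *
s=ust();plan(tcp_at(152,0,35),RS,1)"
```

```text
t 23.1 pos [586.4 -75.3  68.6] xyaw -82.9 ztool [ 0.1361  0.0184 -0.9905] F [ 0.17 -0.1  -0.08] T [-0.02  0.16 -0.  ] w 25.3 q [-0.17  0.44  1.85  0.06  0.72  1.23]
u,y,h 138.7 0.4 41.7
F u,y,h 0.1 -0.1 -0.1
N 1 offset_cm [0.043, -1.333, 0.663] rot [0.011, 0.008, -0.001]
```

play_rows(moves=[{"offset": [0.04,-0.4,0.7],"delta_rot": [0.01,0.01,0]},{"offset": [0,-0.5,0],"delta_rot": [0,0,0]},{"offset": [0,-0.5,0],"delta_rot": [0,0,0]},{"offset": [0,0,0],"delta_rot": [0,0,0]}])

```text
clock: 23.6
ee_pos: [605.0, -74.2, 67.2]
tcp_rot: [-0.055, 0.748, -0.66, 0.05]
force: [0.4, 0.8, -0.9]
grip_width: 0.279
```

```bash
python3 -c "
from fit import *
s=ust()"
```

```text
t 23.6 pos [605.  -74.2  67.2] xyaw -82.9 ztool [ 0.147   0.0155 -0.989 ] F [ 0.45  0.77 -0.94] T [ 0.    0.09 -0.03] w 25.4 q [-0.16  0.47  1.82  0.06  0.72  1.24]
u,y,h 157.0 -0.8 37.8
F u,y,h 0.4 0.7 -1.0
```

play_rows(moves=[{"offset": [0,-0.2,0],"delta_rot": [0,0,0]},{"offset": [0,-0.15,0],"delta_rot": [0,0,0]}])

```text
clock: 23.85
ee_pos: [605.5, -73.8, 66.5]
tcp_rot: [-0.052, 0.748, -0.66, 0.047]
force: [-8.2, -1.7, 4.5]
grip_width: 0.274
```

```bash
python3 -c "
from fit import *
s=ust()"
```

```text
t 23.85 pos [605.5 -73.8  66.5] xyaw -82.86 ztool [ 0.1402  0.0158 -0.99  ] F [-8.19 -1.71  4.48] T [-0.34  1.25 -0.04] w 24.9 q [-0.16  0.47  1.81  0.06  0.72  1.25]
u,y,h 157.4 -0.4 36.9
F u,y,h -7.6 -0.7 5.6
```

play_rows(moves=[{"offset": [0,0.1,0],"delta_rot": [0,0,0]},{"offset": [0,0.2,0],"delta_rot": [0,0,0]},{"offset": [0,1.5,-0.5],"delta_rot": [0,0,0]},{"offset": [0,3.0,-3.0],"delta_rot": [0,0,0]},{"offset": [0,1.5,-5.5],"delta_rot": [0,0,0]},{"offset": [0,0,-5.0],"delta_rot": [0,0,0]},{"offset": [0,0,0],"delta_rot": [0,0,0]},{"offset": [0,0,0],"delta_rot": [0,0,0]}])

```text
clock: 24.85
ee_pos: [524.7, -83.6, 195.9]
tcp_rot: [-0.054, 0.748, -0.66, 0.049]
force: [-0.5, 0.5, -1.2]
grip_width: 0.275
```

```bash
python3 - <<'E'
from fit import *
s=ust()
f=grab_frame('wrist');save(f,'w17.png')
T=tcpT(s);P=cloud(f,T)
d=P-np.array([ST[0],ST[1],8]);c,q=np.cos(ST[2]),np.sin(ST[2]);X=c*d[...,0]+q*d[...,1];Y=-q*d[...,0]+c*d[...,1];Z=d[...,2];U=X*C8+Z*S8;H=-X*S8+Z*C8
for u in range(162,182,3):
    print(u,[round(float(np.nanmedian(H[k])),1) if (k:=(abs(U-u)<1.5)&(abs(Y-y)<4)).any() else None for y in (36,-36,0)])
f=grab_frame('top');save(f,'t17.png');cv2.imwrite('pics/t17z.png',cv2.resize(f['frame'][120:360,180:480,::-1],None,fx=2.5,fy=2.5,interpolation=cv2.INTER_CUBIC))
E
```

```text
t 24.85 pos [524.7 -83.6 195.9] xyaw -82.91 ztool [ 0.145   0.0158 -0.9893] F [-0.55  0.51 -1.22] T [0.   0.12 0.02] w 25.1 q [-0.21  0.22  1.83  0.06  0.96  1.21]
u,y,h 94.8 -0.1 176.4
F u,y,h -0.6 0.6 -1.1
162 [5.5, 5.2, 0.8]
165 [5.8, 6.1, 1.0]
168 [6.3, 6.3, 0.7]
171 [6.0, 6.2, 0.7]
174 [8.4, 5.1, 2.1]
177 [10.7, 10.7, 29.8]
180 [10.5, 10.8, 29.7]
```

View pics/t17z.png

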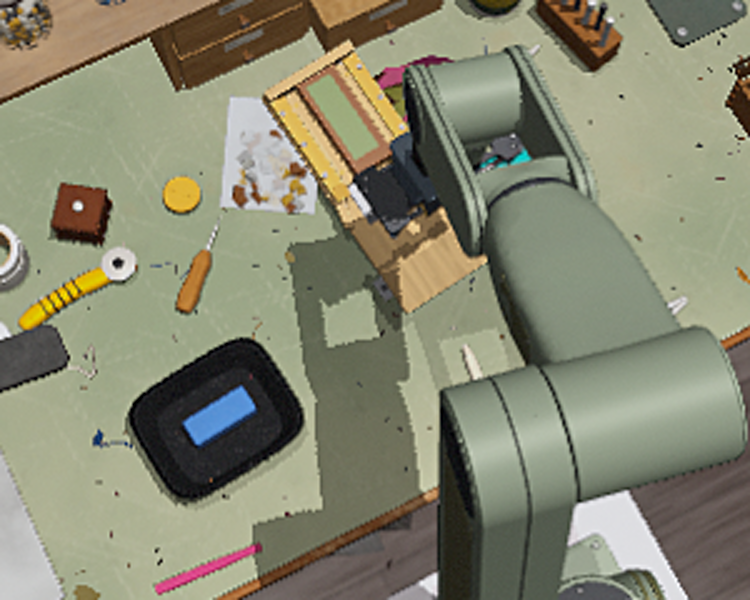

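```bash
python3 -c "
from h import *
print(order.close_job())"
```

```text
the job is handed in; nothing more can be done
None
```

The job is handed in, at about 25 s of the 72 s allowed: the blue sanding block is in the tray, and the strop is at the top of the ramp with both catches up behind it.

- **Sanding block:** I lifted it off the ramp and laid it flat on the tray floor. It still shows there, clear of the walls, in the last top picture.
- **Strop:** I set it leather side up on the foot of the ramp, released it, and pushed it up with the fingers against its lower end until it stopped dead, at about 11 N.
- **Top stop:** After letting go, a second light push of about 8 N met the stop at the same place, within about 0.1 mm. The wrist depth image put the strop's ends at about u = 315 and 176, as expected for home. It cannot rule out a gap of roughly half a millimetre at the rubber.
- **Catches:** In the last depth readings both stood about 5 to 6 mm above the bed, just behind the strop's lower end.
- **Other things:** I touched nothing else on the table. The wax, weight, cutter, awl and pink marker are where they were in the last top picture; I did not check the other bystanders one by one. The arm hid most of the turquoise block in that picture, but I did not go near it.
- **Disagreement:** The light/dark boundary on the catches lay about 5 mm from where I assumed the hinge to be (u = 129) in my fit of the stand. It did not affect the job.

The arm was clear of everything, with the gripper about 150 mm above the ramp, when I handed in.

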